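Set an inspection lens's focus and lock it with its ring

TASK

Set and lock the lens of the upward-looking inspection camera: turn the black focus barrel until its white line stands over the red index line, then swing the red-knobbed cam lever fully over so that the clamp pad holds the barrel. With the barrel so held, turn the knurled silver lock ring clockwise (seen from above) until it is tight against the neck below, swing the lever fully back open, and slide the black lens hood down over the barrel until it sits on the ring. The line must still stand at the index at the end, and the things lying round about are to be left where they are.

Things in the scene. Friction and masses are not known exactly. Their poses are not given: they have to be found in the camera images.
- focus_barrel (a joint): Black focus barrel, 44 mm diameter, upright; free part 100.5 to 126 mm above the bench at 0 (ribbed 111 to 123). Rad: 0 with its white line at the index, growing anticlockwise from above, rising 1.9 mm a rad; range -1.3 to 1.3. Stays where left but turns lightly (0.05 N m plus the ring's drag). Thread drag (0.15 N m) joins it and the ring: each takes the other along unless the clamp holds it.
- barrel_axis (a point): Centre of the barrel's top face when set, 126 mm up, fixed to the stand. Axes: x away from the index line, y towards the clamp bracket, z up. The stand is fixed to the bench: base plate 12 mm thick, reaching 65 mm from this axis along -x, +x and -y and 115 mm along +y; dark finned camera housing 82 mm square on it, top at 46 mm.
- barrel_line (a point): Top end of the barrel's white line, which runs down its side: at the rim of the barrel's top face, 22 mm from its axis, about 126 mm above the bench.
- index_line (a point): Middle of the fixed red index line on top of the camera housing, 34.5 mm from the barrel's axis on its -x side, 46 mm above the bench; the line points at the axis and also runs up the neck under the ring.
- lock_ring (a joint): Knurled silver lock ring round the barrel, 55 mm diameter, 22 mm high. Rad relative to the stand, growing clockwise from above, sinking 1.9 mm a rad; starts at -0.5 to -0.2. It goes along while the barrel is turned. Turns at about 0.2 N m with the barrel held, beds on the neck's red washer from 1.0 with rising drag and stops hard at 1.20; it springs back to about 1.17 and stays.
- ring_centre (a point): Centre of the lock ring, half-way up: 86 mm above the bench when tight, 3 mm higher at most. The neck under it is 47 mm thick: fingers may reach down to 55 mm beside it, on the stand's -x and +x sides. On the +y side the open clamp's pad, 16 mm wide, 104 to 120 mm up, is 32 mm from the axis, and a blue guide post 28 mm wide, 124 mm high, stands 45 mm from it.
- clamp_lever (a joint): Steel cam lever of the clamp, swinging level about an upright pivot: 0 open (starts at 0 to 0.25), dead centre 1.60, stop 1.65; grows anticlockwise from above. It pushes a sprung rubber pad against the barrel (touches near 1.07; holds it against about 0.45 N m at the end), takes under 0.3 N m and stays where left. Bar 11 mm wide, 107 to 117 mm above the bench.
- lever_knob (a point): Middle of the lever's upright red knob: 18 mm diameter, 22 mm high (116 to 138 mm above the bench), 78 mm from the pivot. It can be pushed or pinched from above.
- clamp_pivot (a point): The lever's pivot axis, 83 mm from the barrel's axis on its +y side, 112 mm above the bench; axes as the stand's. With the lever at 0 the knob lies 0.32 rad anticlockwise of the stand's +x direction, seen from the pivot.
- hood_centre (a point): Centre, half-way up, of the loose black lens hood: a tube open at both ends, 54 mm outside, 48 mm inside diameter, 45 mm high, 60 g, standing upright on the bench. Fitted, its lower rim rests on the tight lock ring's top (97 mm up) and its centre is 119.5 mm up on the barrel's axis. The pad of a closed clamp is in its way.
- bench_loupe: Bystander: black eye loupe, 34 mm diameter, 31 mm high, standing; origin at the centre of its underside.
- dark_screwdriver: Bystander: thin dark screwdriver, 103 mm long, 9 mm thick, lying; origin under its middle.
- white_box: Bystander: small white card box, 52 x 62 x 36 mm; origin at the centre of its underside.
Things that resemble listed ones, but are neither listed nor needed, are in the scene too. Leave any pink look-alike of the part that bears hood_centre alone.

How it is judged:
On the way, in this order (a step that is already met when the one before it is completed fails the run):
1. the barrel's white line is at the index (within 0.1 rad) (value of joint focus_barrel between -0.1 and 0.1 rad), for 0.2 s.
2. the clamp lever is fully over (above 1.4 rad) with the line at the index and the ring still loose (all of step 1 and value of joint clamp_lever above 1.4 rad and value of joint lock_ring below 0.95 rad), for 0.2 s.
3. the lock ring is tight (above 1.1 rad) while the clamp still holds the barrel at the index (all of step 1 and value of joint lock_ring above 1.1 rad and value of joint clamp_lever above 1.4 rad), for 0.2 s.
4. the clamp lever is back open (below 0.3 rad), ring tight and line at the index (all of step 1 and value of joint clamp_lever below 0.3 rad and value of joint lock_ring above 1.1 rad), for 0.2 s.
At the end, for the whole second after the job is handed in: Line at the index (within 0.1 rad), lock ring tight (above 1.1 rad), clamp lever open (below 0.3 rad), hood over the barrel resting on the ring: centre within 4 mm of the barrel axis and 3 mm of its seated height, upright within 0.06 rad (all of step 4 and horizontal distance between hood_centre and barrel_axis below 0.004 m and z of hood_centre in the frame of barrel_axis between -0.0095 and -0.0035 m and angle between hood_centre's own z axis and vertical below 0.06 rad); the robot touches nothing.
It fails at once if the eye loupe is moved more than 30 mm (distance of bench_loupe from where it was at the start of the episode above 0.03 m).
It fails at once if the screwdriver is moved more than 30 mm (distance of dark_screwdriver from where it was at the start of the episode above 0.03 m).
It fails at once if the white box is moved more than 30 mm (distance of white_box from where it was at the start of the episode above 0.03 m).
It also fails if it takes over 72 s, if anything falls off the work surface, if the arm or the gripper's body presses on something with over 40 N, if the wrist force passes 120 N, or if a joint passes its speed limit or range.

ROBOT

A 6-joint arm with a two-finger parallel gripper is mounted at the origin on a cart in front of the work surface, level with it; the furniture and walls round the work are solid. World frame = base frame: x ahead of the robot, y to its left, z up, the work surface at z = 0. Lengths are in m, angles in rad, forces in N, time in s.
With the tool pointing down it reaches from about 0.3 to 0.875 m from the base axis. Payload 6.4 kg.
Tool frame: the origin (TCP) lies at the very end of the fingers, on their centre line; the grasp point (between the pads) lies ctrl.pinch_z behind it (ctrl.pinch_z is the distance from the TCP to the grasp point, in m); y points along the fingers, z is the direction in which the jaws open and shut, and the axes are right-handed (so a half turn about y gives the same grasp; the last joint's range is limited). The gripper opens to 85 mm and grips with 20 to 120 N. Pads are 22 mm wide; open, the fingers measure 114 mm over their backs; the gripper's body (76 mm by 85 mm) begins 54 mm behind the grasp point. The pads swing forward as they close: fully open they stand 13 mm farther back than shut.
Start: joints at [-1.393, 0.181, 1.607, -0, 1.354, -0.206], TCP at [0.215, -0.533, 0.231] pointing down, gripper open.
Joint ranges: [-2.99, 2.99], [-0.89, 2.07], [0.3, 2.58], [-1.14, 4.28], [0, 2.63], [-3.12, 3.12]. Speed limits (rad/s): [2.57, 2.57, 3.01, 3.14, 3.14, 3.14].

INTERFACE

Orientations are given as a unit quaternion [w, x, y, z].
In Python, from bench import ctrl gives the robot as it stands.
- The arm moves only by the shell command python3 -m pendant 'ROWS'. ROWS is JSON, one flat list of numbers, 7 for each row, row after row: the shift along the world's x, y, z in m, then the turn, a rotation vector about the world's x, y, z in degrees, then the finger opening in m, from 0 to 0.0854. In form: [tx, ty, tz, rx, ry, rz, hand, tx, ty, tz, rx, ry, rz, hand, ...]. A call has 1 to 12 rows; each row shifts and turns the commanded pose from where the row before left it; what a row does not reach is not made up. A row lasts 1/8 s, in which the tool goes at most 62.5 mm and 10.7 degrees, less where a joint would pass 70% of its speed; a pose out of reach is approached as far as the arm can. A call with a gripper value outside its range is refused whole. The fingers move at their own pace and stop on an object; the grip force is fixed at half the most. Time passes only in rows, so rows that do not move let the fingers close. It gives the time, the measured TCP pose, the force and the opening at its end, in the units of the state.
- ctrl.get_obs(): the state, without advancing time (a new reading comes with each control period).
- ctrl.camera(name): name is "scene" or "side" or "wrist"; returns the picture (420x560x3 uint8, red, green, blue); there is no depth.
- ctrl.camera_info(name): a dict with "fx", "fy", "cx", "cy" (pixels), "origin" and "rotation" of the camera in the world; the wrist camera has in their place "tool_from_camera" (4x4, takes a point from camera to tool coordinates, whose origin is the TCP and whose axes are the tool frame's). Camera axes: x right, y down, z forward; pixel columns grow to the right and rows downward; lengths in m; the calibration is good to about 2 mm. A picture is of the moment at which its call begins: read the wrist's pose just before it. camera_info takes no time and is no camera call.
- ctrl.hand_in(): hands the job in, once; it reports no verdict.
Trained networks look in the newest picture that a camera, given by its name, has taken for a name from the list of things; names that differ only in an ending like _2 or _b are one class to them, and where a whole thing is asked for, a point or a joint stands for the part that bears it (a point fixed in the world has none). Each returns a list of dicts, best first, with "score" (0 to 1); they miss things now and then, are a little off and sometimes report something else, mostly with a low value. They report only what shows in the picture. A call takes as long as a camera call. They do not tell look-alikes from the thing itself.
- ctrl.silhouettes(target, camera): "mask" (420x560 bool, what is visible of it) and "bbox" ([left, top, right, bottom] in pixels, round what is visible of it).
The state is a dict: "time_s": time; "q": joint angles; "dq": joint speeds; "joint_efforts": joint torques, N m; "eef_pos": TCP position; "eef_rot": TCP orientation; "wrist_force": force on the tool from outside, world axes, zero at the start; "torque": the same for the moment, N m; "opening": opening from 0.0 (shut) to 1.0 (fully open).
Only numpy, scipy, OpenCV 4.12 (cv2) and the standard library are available. Lean on these libraries where they do the work, as an engineer would, in place of code of your own. Each camera call takes 0.05 s, during which the arm holds its last target.

## Working session

There is one attempt and no reset: what is moved stays moved. The work goes in short steps, Python scripts to look and compute and a shell command to move; the robot and the scene stay as the last step left them, time stands still between calls to the robot, and variables do not carry over. Pictures are saved under pics/ and viewed, and the job is handed in when it is done.

```bash
ls; mkdir -p pics
python3 - <<'E'
from bench import ctrl
import cv2,json
o=ctrl.get_obs(); print({k:(v if not hasattr(v,'tolist') else v.tolist()) for k,v in o.items()}); print(ctrl.pinch_z)
for n in ["scene","side","wrist"]:
    im=ctrl.camera(n); cv2.imwrite(f"pics/{n}0.png",im[:,:,::-1]); print(n,ctrl.camera_info(n))
E
```

```text
pics
{'time_s': 0.0, 'q': [-1.393289727314161, 0.1815316108783592, 1.608014150417812, 1.897022170873218e-05, 1.3537870491669903, -0.20630451852157777], 'dq': [0.0006470866319681569, 0.0007239466887304309, 0.0016013371598178933, -0.00044199285945266875, -0.0008923317010436566, 0.0009127699108268117], 'joint_efforts': [0.00017205195945280138, -44.48663949966431, -35.13414144515991, -0.0003109076806140365, 0.009149688994511962, -1.9863012994392193e-05], 'eef_pos': [0.21523304335275745, -0.5326048621816029, 0.2303864814494458], 'eef_rot': [0.134880279663374, -0.13484946721109695, 0.6947412123834458, -0.6935110519427886], 'wrist_force': [-0.5773792315043442, -0.2553381811288924, 0.7344473382285407], 'torque': [0.013596969499338961, -0.0031119247535648705, -0.0547496010967544], 'opening': 0.996212094474604}
0.0187
scene {'fx': 445.9191984791286, 'fy': 445.9191984791286, 'cx': 279.0821015117949, 'cy': 212.91229901432703, 'origin': array([0.08873654, 0.628475  , 0.82303259]), 'rotation': array([ 0.13911305, -0.34877099,  0.86818201, -0.32444776])}
side {'fx': 483.79247275301077, 'fy': 483.79247275301077, 'cx': 279.8312226012092, 'cy': 218.80008371187574, 'origin': array([ 0.56488829, -0.78934863,  0.69155639]), 'rotation': array([-0.4988372 ,  0.86632398,  0.02532381, -0.00170881])}
wrist {'fx': 341.44269275178203, 'fy': 341.44269275178203, 'cx': 281.550951042854, 'cy': 207.5597989131461, 'tool_from_camera': array([[ 1.33386130e-03,  9.53789764e-01,  3.00471808e-01,
        -7.65753956e-02],
       [-1.25357202e-04, -3.00471914e-01,  9.53790655e-01,
        -1.43127307e-01],
       [ 9.99999103e-01, -1.30989074e-03, -2.81223440e-04,
         5.41814500e-04],
       [ 0.00000000e+00,  0.00000000e+00,  0.00000000e+00,
         1.00000000e+00]])}
```

View pics/scene0.png

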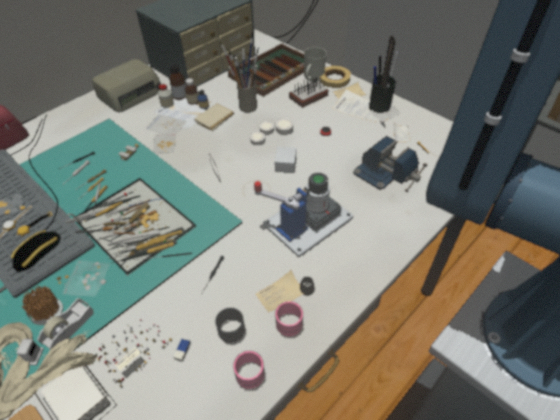

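View pics/side0.png

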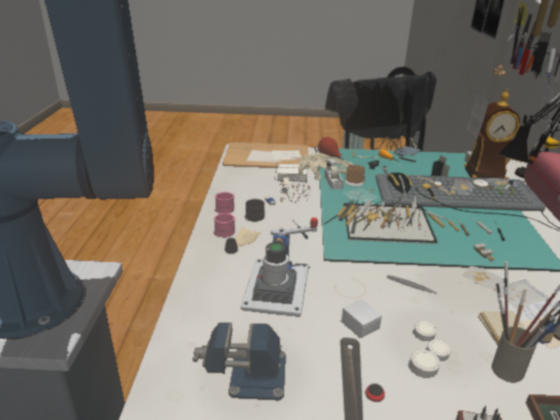

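View pics/wrist0.png

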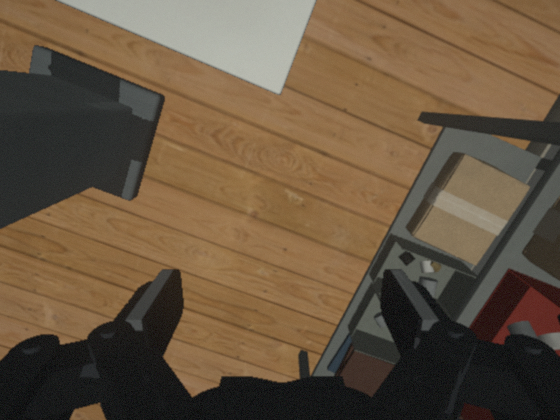

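Scene picture: stand at (315,205), red knob (258,187), black hood (230,322), pink look-alikes (289,316) and (249,368), loupe (307,286), screwdriver (213,272), white box (286,158). Now the close crops and a helper.

```bash
cat > h.py <<'E'
import numpy as np, cv2
from scipy.spatial.transform import Rotation as R
from bench import ctrl
def rot(q): return R.from_quat([q[1],q[2],q[3],q[0]]).as_matrix()
def cam(n,obs=None):
    i=ctrl.camera_info(n)
    if n=="wrist":
        o=obs or ctrl.get_obs(); T=np.array(i["tool_from_camera"]); Rt=rot(o["eef_rot"])
        return i,Rt@T[:3,3]+np.array(o["eef_pos"]),Rt@T[:3,:3]
    r=np.array(i["rotation"]); return i,np.array(i["origin"]),rot(r)
def ray(n,u,v,c=None):
    i,o,M=c or cam(n); d=M@np.array([(u-i["cx"])/i["fx"],(v-i["cy"])/i["fy"],1]); return o,d/np.linalg.norm(d)
def atz(n,u,v,z,c=None):
    o,d=ray(n,u,v,c); return o+d*(z-o[2])/d[2]
def proj(n,p,c=None):
    i,o,M=c or cam(n); q=M.T@(np.array(p)-o); return np.array([i["fx"]*q[0]/q[2]+i["cx"],i["fy"]*q[1]/q[2]+i["cy"]])
def crop(path,out,box,s):
    im=cv2.imread(path); l,t,r,b=box; cv2.imwrite(out,cv2.resize(im[t:b,l:r],None,fx=s,fy=s,interpolation=cv2.INTER_CUBIC))
E
python3 - <<'E'
from h import *
crop("pics/scene0.png","pics/sc1.png",(190,140,370,400),2.3)
crop("pics/side0.png","pics/si1.png",(200,180,340,320),4.2)
crop("pics/scene0.png","pics/sc2.png",(240,160,360,250),6)
for t in ["hood_centre","lever_knob","clamp_lever","focus_barrel","lock_ring","bench_loupe","white_box","dark_screwdriver"]:
  for n in ["scene","side"]:
    pass
E
```

```text
(no output)
```

View pics/sc1.png

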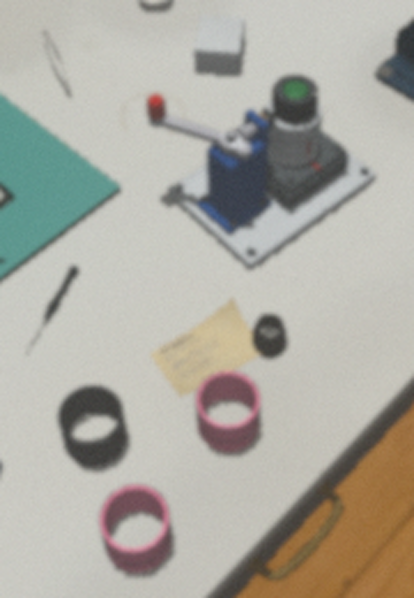

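View pics/si1.png

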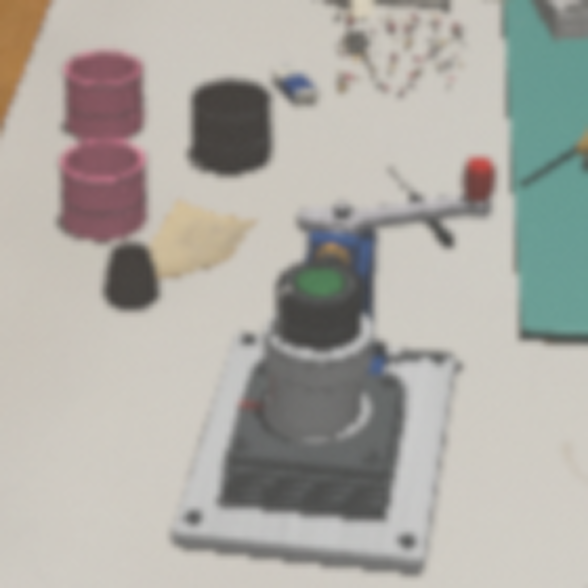

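View pics/sc2.png

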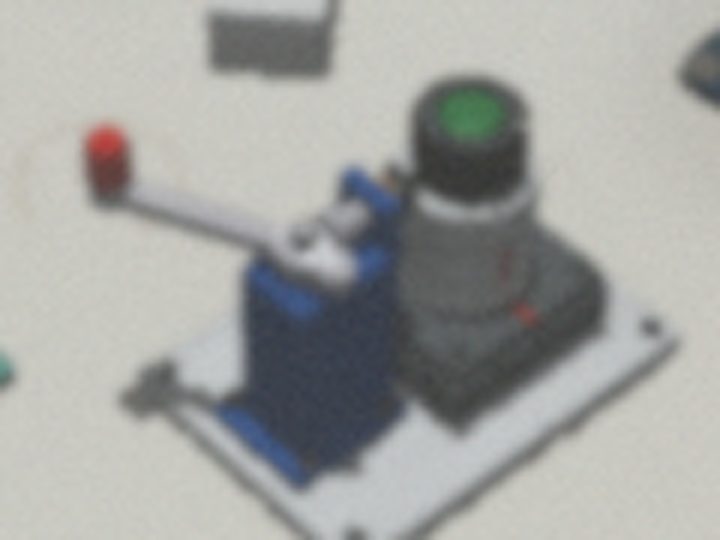

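Run:
```python
from h import *
def tri(a,b):
    o1,d1=ray("scene",*a);o2,d2=ray("side",*b)
    A=np.stack([d1,-d2],1); s=np.linalg.lstsq(A,o2-o1,rcond=None)[0]; p,q=o1+s[0]*d1,o2+s[1]*d2; return (p+q)/2,np.linalg.norm(p-q)
S=lambda x,y:(x/6+240,y/6+160); D=lambda x,y:(x/4.2+200,y/4.2+180)
pr=lambda *a:print(a[0],*[np.round(x,4) for x in a[1:]])
pr("lens",*tri(S(472,113),D(322,282))); pr(" z126",atz("scene",*S(472,113),.126),atz("side",*D(322,282),.126))
pr("line",*tri(S(522,122),D(288,292)));
pr("knobtop",*tri(S(107,135),D(480,165)))
pr("index",*tri(S(527,315),D(250,405)),atz("scene",*S(527,315),.046),atz("side",*D(250,405),.046))
pr("pivot",*tri(S(302,238),D(343,212)))
for t in ["hood_centre","lever_knob","bench_loupe","white_box","dark_screwdriver","focus_barrel"]:
  for n in ["scene","side"]:
    for d in ctrl.silhouettes(t,n)[:4]:
        b=d["bbox"]; u,v=(b[0]+b[2])/2,(b[1]+b[3])/2
        z={"hood_centre":.0225,"lever_knob":.127,"focus_barrel":.115,"bench_loupe":.015,"white_box":.018}.get(t,.005)
        print(t,n,round(d["score"],2),b,np.round(atz(n,u,v,z),4))
```

```text
lens [0.5307 0.0626 0.1262] 0.0027
 z126 [0.5293 0.0624 0.126 ] [0.5319 0.064  0.126 ]
line [0.5143 0.0531 0.1257] 0.0025
knobtop [0.6123 0.1702 0.1363] 0.0003
index [0.494  0.0664 0.0445] 0.003 [0.4917 0.0674 0.046 ] [0.4955 0.0654 0.046 ]
pivot [0.5384 0.1459 0.1171] 0.0017
hood_centre scene 0.92 [274.8, 300.8, 302.4, 335.4] [0.3809 0.3175 0.0225]
hood_centre scene 0.89 [230.4, 352.2, 268.0, 385.9] [0.3626 0.4421 0.0225]
hood_centre scene 0.61 [219.2, 305.8, 245.3, 340.8] [0.4534 0.4021 0.0225]
hood_centre scene 0.54 [254.1, 169.8, 353.5, 257.0] [0.5436 0.0919 0.0225]
hood_centre side 0.91 [212.3, 212.5, 235.2, 236.7] [0.3786 0.3182 0.0225]
hood_centre side 0.62 [215.3, 193.5, 234.1, 213.4] [0.364  0.4367 0.0225]
hood_centre side 0.55 [247.2, 199.3, 263.8, 223.5] [0.4569 0.3975 0.0225]
lever_knob scene 0.72 [254.9, 181.4, 301.3, 208.0] [0.5604 0.16   0.127 ]
lever_knob side 0.63 [271.6, 221.0, 317.6, 238.2] [0.5684 0.1366 0.127 ]
bench_loupe scene 0.47 [299.7, 274.9, 316.6, 293.2] [0.4082 0.2282 0.015 ]
bench_loupe side 0.47 [224.1, 237.3, 235.4, 250.3] [0.4055 0.2374 0.015 ]
white_box scene 0.96 [276.0, 146.2, 291.4, 174.2] [ 0.7125 -0.0153  0.018 ]
white_box side 0.77 [343.7, 298.4, 383.3, 339.2] [ 0.7173 -0.0249  0.018 ]
dark_screwdriver scene 0.64 [204.9, 254.8, 226.8, 285.3] [0.5832 0.3362 0.005 ]
dark_screwdriver scene 0.53 [255.8, 181.4, 299.3, 207.5] [0.6447 0.0783 0.005 ]
dark_screwdriver side 0.47 [239.5, 217.9, 318.5, 316.0] [0.5348 0.1608 0.005 ]
focus_barrel scene 0.8 [313.4, 174.3, 325.0, 191.8] [0.5266 0.0629 0.115 ]
focus_barrel scene 0.63 [253.3, 170.0, 354.1, 256.0] [0.492  0.1532 0.115 ]
```

Run:
```python
from h import *
o=ctrl.get_obs(); M=rot(o["eef_rot"]); print(M.round(3), np.degrees(np.arctan2(M[1,2],M[0,2])), np.degrees(o['q'][0]))
print(o["time_s"])
```

```text
[[-0.927 -0.     0.374]
 [-0.374 -0.    -0.927]
 [ 0.    -1.     0.   ]] -68.01182260430568 -79.83126201486003
0.75
```

```bash
python3 -m pendant '[0.028,0.0596,0.01,0,0,8,0.085, 0.032,0.0596,0.01,0,0,8,0.085, 0.032,0.0596,0.01,0,0,8,0.085, 0.032,0.0596,0.01,0,0,8,0.085, 0.032,0.0596,0.01,0,0,8,0.085, 0.032,0.0596,0.01,0,0,8,0.085, 0.032,0.0596,0.01,0,0,8,0.085, 0.032,0.0596,0,0,0,8,0.085, 0.032,0.0596,0,0,0,8,0.085, 0.031,0.0596,0,0,0,8,0.085, 0,0,0,0,0,0,0.085]'
cat > look.py <<'E'
import sys
from h import *
def look(name,n="wrist"):
    o=ctrl.get_obs(); im=ctrl.camera(n); cv2.imwrite(f"pics/{name}.png",im[:,:,::-1]); M=rot(o["eef_rot"])
    print("t",round(o["time_s"],2),"p",np.round(o["eef_pos"],4),"yaw",round(float(np.degrees(np.arctan2(M[1,2],M[0,2]))),2),"q",np.round(o["q"],2),"F",np.round(o["wrist_force"],1),"T",np.round(o["torque"],2),"op",round(o["opening"],3))
    np.save(f"pics/{name}.npy",{k:o[k] for k in("eef_pos","eef_rot")},allow_pickle=True)
def C(name): return cam("wrist",np.load(f"pics/{name}.npy",allow_pickle=True).item())
if __name__=="__main__": look(*sys.argv[1:])
E
python3 look.py w1
```

```text
time_s: 2.12
eef_pos: [0.5059, 0.0191, 0.2954]
eef_rot: [0.551, -0.551, 0.443, -0.443]
wrist_force: [-0.7, -0.2, -0.0]
opening: 0.994
t 2.12 p [0.5059 0.0191 0.2954] yaw 12.43 q [-0.2  -0.02  1.7   0.    1.47 -0.41] F [-0.7 -0.2 -0. ] T [-0.04 -0.04  0.02] op 0.994
```

View pics/w1.png

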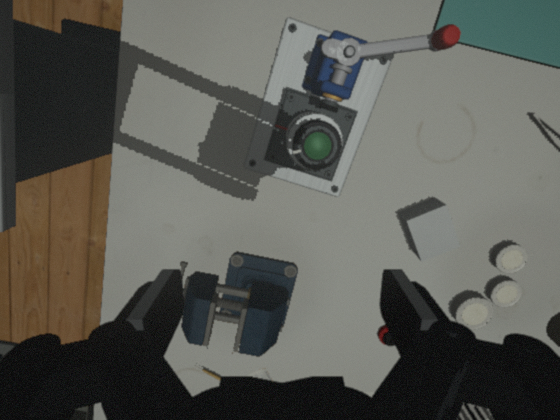

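Wrist picture: barrel's green lens near (317,145), red index (281,127), knob (447,36), pivot (348,50). Enlarge.

Run:
```python
from h import *
crop("pics/w1.png","pics/w1c.png",(245,90,385,200),5.5)
```

```text
(no output)
```

View pics/w1c.png

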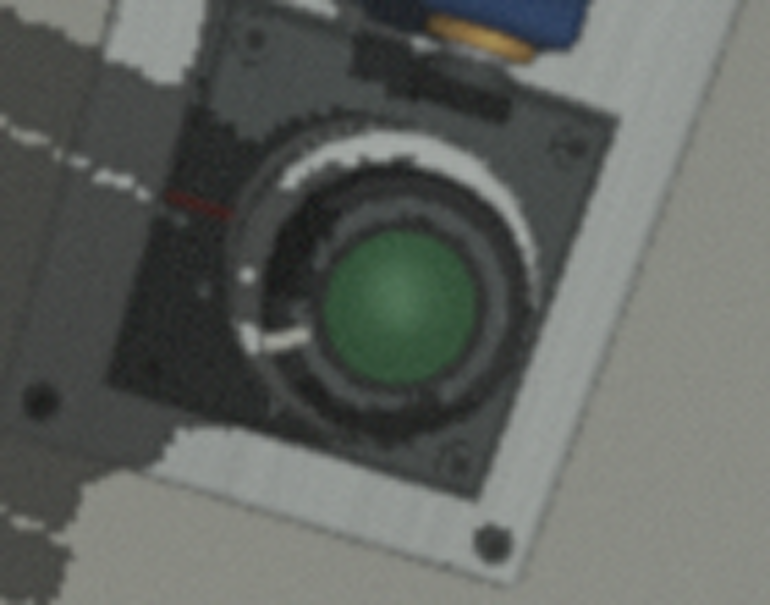

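Run:
```python
from look import *
c=C("w1"); f=lambda x,y,z: atz("wrist",245+x/5.5,90+y/5.5,z,c)
L=f(400,306,.125); l1=f(262,345,.126); l2=f(310,334,.126); i1=f(168,196,.046); i2=f(232,215,.046)
print("lens",L,"line",l1,l2,"idx",i1,i2)
d=l1[:2]-L[:2]; print("line r",np.hypot(*d),"ang",np.degrees(np.arctan2(*d[::-1])))
for i in (i1,i2): e=L[:2]-i[:2]; print("idx r",np.hypot(*e),"yaw",np.degrees(np.arctan2(*e[::-1])))
# housing top corners (82 sq at z .046)
cs=[f(200,5,.046),f(618,118,.046),f(482,498,.046),f(108,380,.046)]
print(np.round(cs,4)); e=cs[1]-cs[0]; print("yaw housing",np.degrees(np.arctan2(e[1],e[0])),np.hypot(*e[:2])); e=cs[2]-cs[3];print(np.degrees(np.arctan2(e[1],e[0])),np.hypot(*e[:2]), np.mean([cs[2],cs[1]],0))
p=atz("wrist",348,50,.117,c); print("pivot",p,p-L); k=atz("wrist",447,36,.130,c); print("knob",k,k-p,np.arctan2(*(k-p)[1::-1]))
```

```text
lens [0.53004538 0.06197468 0.125     ] line [0.50909408 0.05094032 0.126     ] [0.51646319 0.05441665 0.126     ] idx [0.48868642 0.06550212 0.046     ] [0.50225482 0.06459769 0.046     ]
line r 0.02367940110104847 ang -152.22569950220665
idx r 0.04150910977349474 yaw -4.874866373444501
idx r 0.027914077015736168 yaw -5.3918772300515005
[[0.4872 0.1029 0.046 ]
 [0.574  0.0999 0.046 ]
 [0.5674 0.0183 0.046 ]
 [0.4842 0.026  0.046 ]]
yaw housing -2.002934558662085 0.08687714014541009
-5.299586000959877 0.08353506931398665 [0.57071418 0.05907509 0.046     ]
pivot [0.53655605 0.14609575 0.117     ] [ 0.00651066  0.08412107 -0.008     ]
knob [0.61095517 0.17141912 0.13      ] [0.07439912 0.02532337 0.013     ] 0.3280718400900917
```

```bash
python3 -m pendant '[0.012,0.0216,-0.02,0,0,0,0.085, 0.012,0.0216,-0.04,0,0,0,0.085, 0,0,-0.04,0,0,0,0.085, 0,0,-0.03,0,0,0,0.085, 0,0,0,0,0,0,0.085, 0,0,0,0,0,0,0.085]'; python3 look.py w2
```

```text
time_s: 2.92
eef_pos: [0.5299, 0.0573, 0.167]
eef_rot: [0.549, -0.549, 0.445, -0.446]
wrist_force: [0.3, 0.9, -0.1]
opening: 0.996
t 2.92 p [0.5299 0.0573 0.167 ] yaw 11.89 q [-0.12  0.15  1.77 -0.    1.21 -0.32] F [ 0.3  0.9 -0.1] T [-0.02  0.01 -0.01] op 0.996
```

View pics/w2.png

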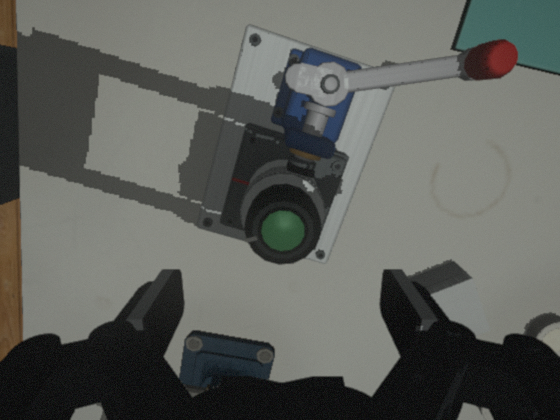

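Run:
```python
from look import *
crop("pics/w2.png","pics/w2c.png",(225,165,345,275),5.5)
c=C("w2")
im=cv2.imread("pics/w2.png").astype(int); g=(im[:,:,1]-np.maximum(im[:,:,0],im[:,:,2])>25); g[:,400:]=0
ys,xs=np.nonzero(g); k=(xs>225)&(xs<345)&(ys>190); e=cv2.fitEllipse(np.stack([xs[k],ys[k]],1).astype(np.float32)[cv2.convexHull(np.stack([xs[k],ys[k]],1).astype(np.int32),returnPoints=False)[:,0]]); print(e)
for z in (.120,.125): print(atz("wrist",*e[0],z,c))
```

```text
((282.5523986816406, 230.0872344970703), (37.7650146484375, 39.89023971557617), 90.74344635009766)
[0.52980838 0.05950892 0.12      ]
[0.52938433 0.0614138  0.125     ]
```

View pics/w2c.png

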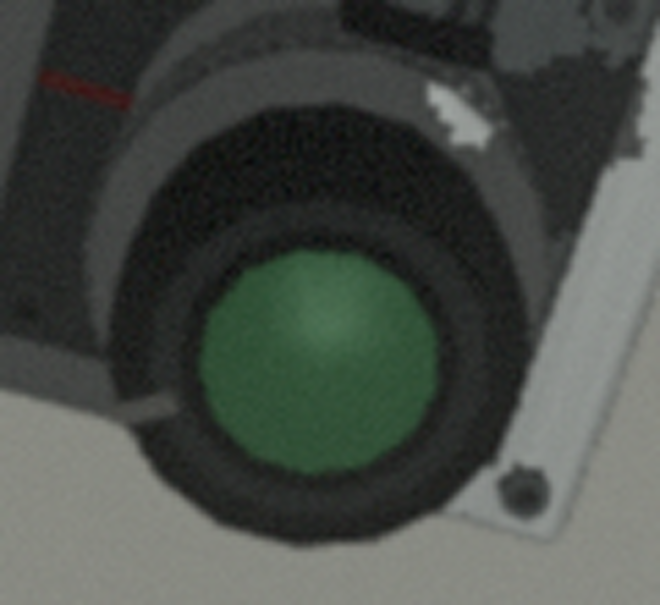

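Run:
```python
from look import *
c=C("w2"); f=lambda x,y,z: atz("wrist",225+x/5.5,165+y/5.5,z,c)
b=f(320,547,.127); M=rot(np.load("pics/w2.npy",allow_pickle=True).item()["eef_rot"]); print(b, b-0.022*M[:,0])
l=f(120,413,.127); A=np.array([.530,.0622,0]); print(l, np.degrees(np.arctan2(*(l-A)[1::-1])),np.hypot(*(l-A)[:2]))
for x,y in((42,78),(130,102)):
  i=f(x,y,.046); e=(A-i); print(i,np.degrees(np.arctan2(e[1],e[0])))
```

```text
[0.5340718  0.04086728 0.127     ] [0.52954025 0.06239551 0.1269825 ]
[0.5102129  0.05187257 0.127     ] -152.43871545118816 0.022320064012382988
[0.48861739 0.06543584 0.046     ] -4.471047208490443
[0.50161417 0.06453375 0.046     ] -4.70002556282557
```

```bash
python3 -m pendant '[0,0.0049,-0.02,0,0,0,0.085, 0,0,-0.02,0,0,0,0.085, 0,0,-0.022,0,0,0,0.085, 0,0,0,0,0,0,0.085, 0,0,0,0,0,0,0.06, 0,0,0,0,0,0,0.055]'; python3 look.py w3
```

```text
time_s: 3.72
eef_pos: [0.5302, 0.0631, 0.1051]
eef_rot: [0.55, -0.549, 0.444, -0.446]
wrist_force: [-0.3, -0.6, 0.2]
opening: 0.644
t 3.73 p [0.5302 0.0631 0.1051] yaw 11.99 q [-0.1   0.24  1.81 -0.    1.08 -0.31] F [-0.3 -0.6  0.2] T [ 0.01 -0.01 -0.02] op 0.644
```

View pics/w3.png

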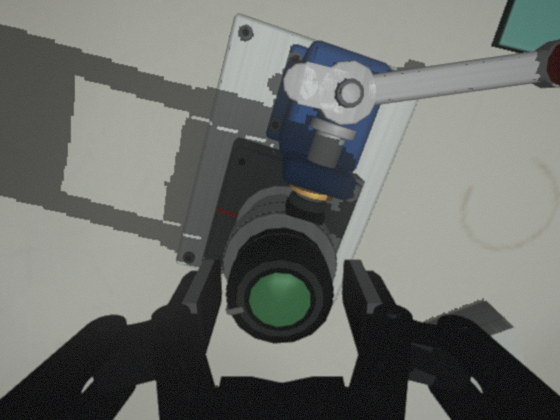

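```bash
python3 -m pendant '[0,-0.0005,0,0,0,0,0.03, 0,0,0,0,0,0,0.03, 0,0,0,0,0,0,0.03, 0,0,0,0,0,0,0.03]'; python3 look.py w4
```

```text
time_s: 4.28
eef_pos: [0.5294, 0.0628, 0.1047]
eef_rot: [0.55, -0.549, 0.445, -0.445]
wrist_force: [-3.2, 1.3, 6.9]
opening: 0.498
t 4.28 p [0.5294 0.0628 0.1047] yaw 12.0 q [-0.1   0.24  1.82  0.    1.09 -0.31] F [-3.2  1.3  6.9] T [ 0.03  0.49 -0.05] op 0.498
```

View pics/w4.png

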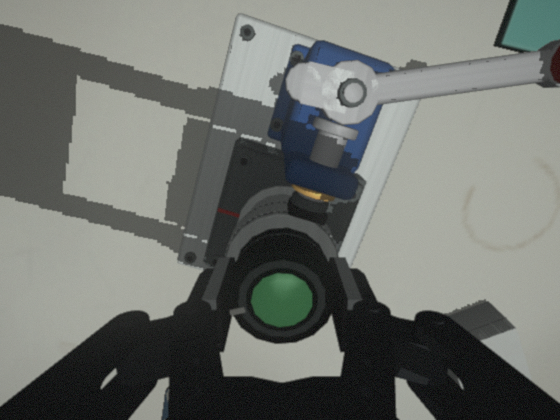

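```bash
python3 -m pendant '[0,0,-0.0003,0,0,-6.5,0.03, 0,0,-0.0003,0,0,-6.5,0.03, 0,0,-0.0002,0,0,-6.5,0.03, 0,0,-0.0002,0,0,-6.5,0.03, 0,0,0,0,0,-6.5,0.03, 0,0,0,0,0,0,0.03, 0,0,0,0,0,0,0.03]'; python3 look.py w5
```

```text
time_s: 5.2
eef_pos: [0.5293, 0.0628, 0.1036]
eef_rot: [-0.403, 0.403, -0.581, 0.581]
wrist_force: [-3.6, 0.6, 7.0]
opening: 0.498
t 5.2 p [0.5293 0.0628 0.1036] yaw -20.51 q [-0.1   0.24  1.82  0.    1.08  0.25] F [-3.6  0.6  7. ] T [ 0.02  0.44 -0.11] op 0.498
```

View pics/w5.png

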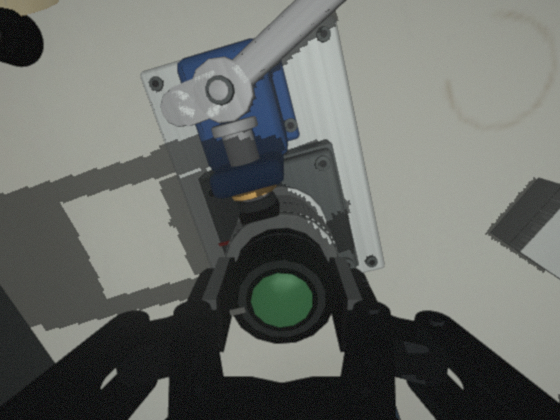

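```bash
python3 -m pendant '[0,0,0,0,0,0,0.07, 0,0,0,0,0,0,0.085, 0,0,0.02,0,0,0,0.085, 0,0,0.04,0,0,0,0.085, 0,0,0.06,0,0,0,0.085, 0,0,0,0,0,0,0.085, 0,0,0,0,0,0,0.085]'; python3 look.py w6; python3 -c "
from h import *
crop('pics/w6.png','pics/w6c.png',(200,110,360,240),4.5)"
```

```text
time_s: 6.12
eef_pos: [0.5289, 0.0628, 0.2223]
eef_rot: [-0.403, 0.403, -0.581, 0.581]
wrist_force: [-1.2, 0.4, 0.1]
opening: 0.996
t 6.12 p [0.5289 0.0628 0.2223] yaw -20.51 q [-0.1   0.09  1.72  0.    1.32  0.25] F [-1.2  0.4  0.1] T [-0.    0.   -0.04] op 0.996
```

View pics/w6.png

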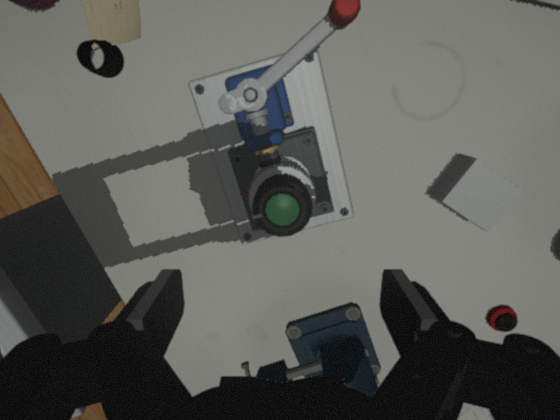

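View pics/w6c.png

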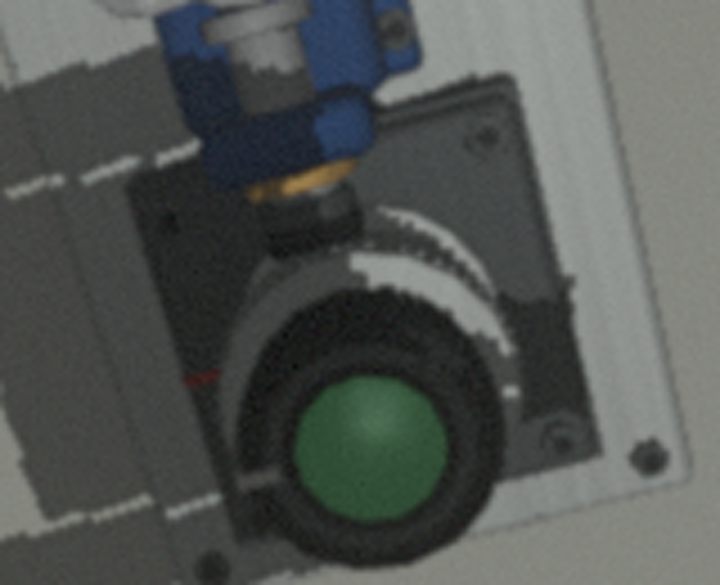

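Run:
```python
from look import *
c=C("w6"); f=lambda x,y,z: atz("wrist",200+x/4.5,110+y/4.5,z,c)
L=f(371,449,.123); l1=f(240,484,.126); l2=f(283,472,.126)
print(L,l1,l2)
for A in (np.array([.5298,.0622,0]),L):
  print([np.degrees(np.arctan2(*(l-A)[1::-1])) for l in(l1,l2)], [180+np.degrees(np.arctan2(*(A-i)[1::-1])) for i in (f(187,381,.046),f(217,376,.046))], np.hypot(*(l1-A)[:2]))
d=l1-l2; print("line dir",np.degrees(np.arctan2(d[1],d[0])))
P=atz("wrist",250,95.5,.117,c);k=atz("wrist",346,9,.135,c);print(P,k,np.arctan2(*(k-P)[1::-1]),np.hypot(*(k-P)[:2]), P-L)
```

```text
[0.52897254 0.06077404 0.123     ] [0.50695718 0.06360097 0.126     ] [0.51436048 0.06305077 0.126     ]
[np.float64(176.49039995556126), np.float64(176.8460141204196)] [np.float64(174.97532886380992), np.float64(176.08126989940035)] 0.022885744734537073
[np.float64(172.6828569130561), np.float64(171.14387222870656)] [np.float64(172.86388322931253), np.float64(173.5840889554363)] 0.022196121544766453
line dir 175.74967247504028
[0.53643501 0.14456357 0.117     ] [0.61012996 0.16915661 0.135     ] 0.3220932098149478 0.07769017719488276 [ 0.00746247  0.08378953 -0.006     ]
```

```bash
python3 -m pendant '[0.0137,0.0178,0,0,0,-8.5,0.06, 0.0137,0.0178,0,0,0,-8.5,0.06, 0.0137,0.0178,0,0,0,-8.5,0.06, 0.0137,0.0178,0,0,0,-8.5,0.06, 0.0137,0.0178,-0.01,0,0,-8.5,0.06, 0.0137,0.0178,-0.01,0,0,-8.5,0.06, 0,0,-0.015,0,0,0,0.06, 0,0,0,0,0,0,0.06, 0,0,0,0,0,0,0.06]'; python3 look.py w7
```

```text
time_s: 7.3
eef_pos: [0.6108, 0.1689, 0.1872]
eef_rot: [-0.114, 0.114, -0.698, 0.698]
wrist_force: [0.4, -0.2, -0.3]
opening: 0.701
t 7.3 p [0.6108 0.1689 0.1872] yaw -71.46 q [ 0.08  0.35  1.49 -0.    1.3   1.33] F [ 0.4 -0.2 -0.3] T [ 0.   -0.    0.03] op 0.701
```

View pics/w7.png

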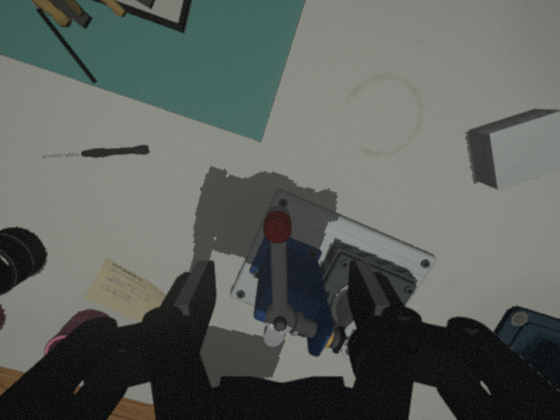

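Run:
```python
from look import *
c=C("w7"); print(atz("wrist",277,220,.138,c),atz("wrist",278,229,.13,c), atz("wrist",280,322,.119,c))
```

```text
[0.61782489 0.17361015 0.138     ] [0.60959047 0.17034385 0.13      ] [0.53740723 0.14508324 0.119     ]
```

```bash
python3 -m pendant '[0.0005,0.001,-0.03,0,0,0,0.06, 0,0,-0.025,0,0,0,0.05, 0,0,-0.015,0,0,0,0.04, 0,0,0,0,0,0,0.03, 0,0,0,0,0,0,0.008, 0,0,0,0,0,0,0.008, 0,0,0,0,0,0,0.008]'; python3 look.py w8
```

```text
time_s: 8.22
eef_pos: [0.6124, 0.1705, 0.1187]
eef_rot: [-0.114, 0.113, -0.698, 0.698]
wrist_force: [-1.8, -1.7, 2.6]
opening: 0.181
t 8.22 p [0.6124 0.1705 0.1187] yaw -71.5 q [ 0.09  0.43  1.54 -0.    1.18  1.33] F [-1.8 -1.7  2.6] T [-0.11  0.19 -0.02] op 0.181
```

View pics/w8.png

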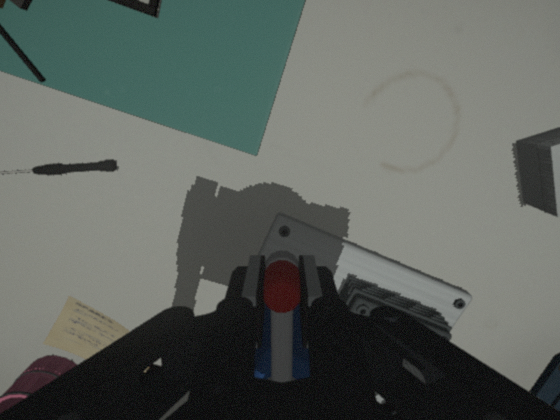

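Run:
```python
import numpy as np
v=np.array([.0754,.0255]);p=v
for k in range(1,11):
    a=np.radians(8.9*k); q=np.array([v[0]*np.cos(a)-v[1]*np.sin(a),v[0]*np.sin(a)+v[1]*np.cos(a)]); print(np.round(q-p,4)); p=q
```

```text
[-0.0049  0.0114]
[-0.0066  0.0105]
[-0.0081  0.0093]
[-0.0094  0.008 ]
[-0.0106  0.0064]
[-0.0114  0.0047]
[-0.012   0.0029]
[-0.0123  0.001 ]
[-0.0123 -0.0009]
[-0.012  -0.0028]
```

```bash
python3 -m pendant '[-0.0049,0.0114,0,0,0,8.9,0.008, -0.0066,0.0105,0,0,0,8.9,0.008, -0.0081,0.0093,0,0,0,8.9,0.008, -0.0094,0.008,0,0,0,8.9,0.008, -0.0106,0.0064,0,0,0,8.9,0.008, -0.0114,0.0047,0,0,0,8.9,0.008, -0.012,0.0029,0,0,0,8.9,0.008, -0.0123,0.001,0,0,0,8.9,0.008, -0.0123,-0.0009,0,0,0,8.9,0.008, -0.012,-0.0028,0,0,0,8.9,0.008, 0,0,0,0,0,0,0.008, 0,0,0,0,0,0,0.008]'; python3 look.py w9
```

```text
time_s: 9.78
eef_pos: [0.5132, 0.2213, 0.1186]
eef_rot: [0.57, -0.569, 0.418, -0.419]
wrist_force: [0.2, -0.4, 5.7]
opening: 0.179
t 9.78 p [0.5132 0.2213 0.1186] yaw 17.37 q [ 0.19  0.27  1.74  0.    1.13 -0.11] F [ 0.2 -0.4  5.7] T [ 0.06 -0.12  0.12] op 0.179
```

View pics/w9.png

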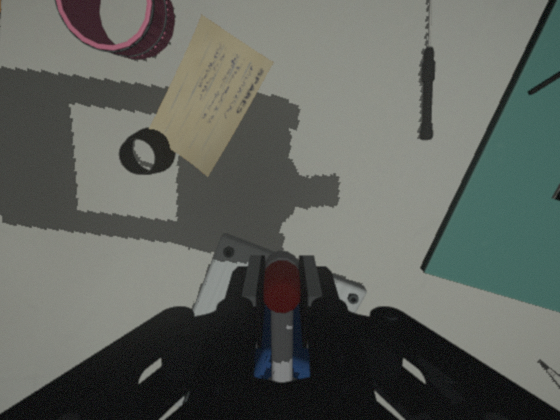

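```bash
python3 -m pendant '[0,0,0,0,0,0,0.05, 0,0,0,0,0,0,0.07, 0,0,0.04,0,0,0,0.085, 0,0,0.05,0,0,0,0.085, 0.005,-0.053,0.01,0,0,3.5,0.085, 0.006,-0.053,0,0,0,3.5,0.085, 0.005,-0.053,0,0,0,3.6,0.085, 0,0,0,0,0,0,0.085, 0,0,0,0,0,0,0.085]'; python3 look.py w10;  python3 -c "
from h import *
crop('pics/w10.png','pics/w10c.png',(200,110,360,240),4.5)"
```

```text
time_s: 10.95
eef_pos: [0.5278, 0.0623, 0.217]
eef_rot: [-0.606, 0.606, -0.365, 0.364]
wrist_force: [0.1, 0.6, -0.0]
opening: 0.993
t 10.95 p [0.5278 0.0623 0.217 ] yaw 28.0 q [-0.11  0.1   1.73  0.    1.31 -0.6 ] F [ 0.1  0.6 -0. ] T [ 0.03  0.03 -0.02] op 0.993
```

View pics/w10.png

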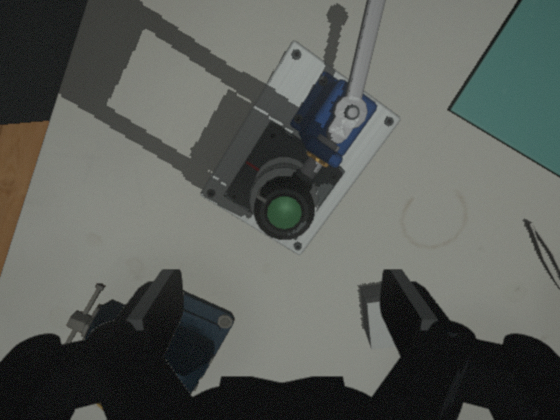

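View pics/w10c.png

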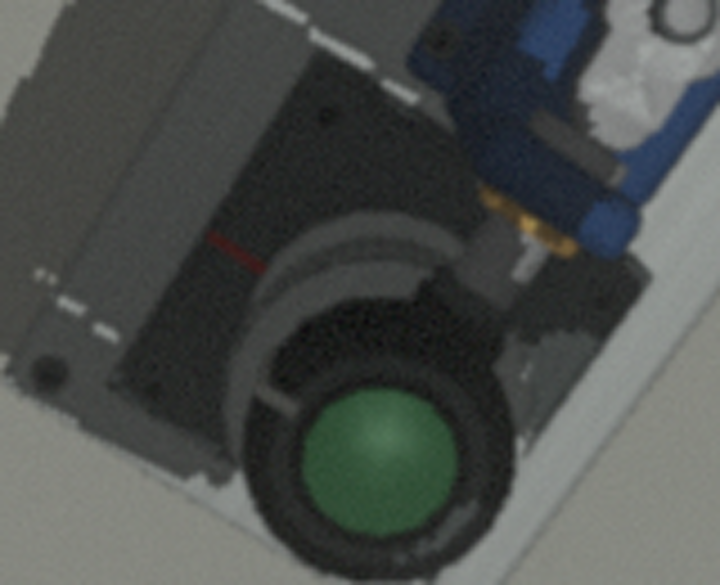

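Run:
```python
from look import *
c=C("w10"); f=lambda x,y,z: atz("wrist",200+x/4.5,110+y/4.5,z,c)
L=f(380,462,.123); l1=f(258,389,.126); l2=f(297,412,.126); A=np.array([.5298,.0622,0])
print(L,l1,l2,np.hypot(*(l1-A)[:2]))
print([np.degrees(np.arctan2(*(l-A)[1::-1])) for l in(l1,l2)], [180+np.degrees(np.arctan2(*(A-i)[1::-1])) for i in (f(208,236,.046),f(262,270,.046))])
P=atz("wrist",352,112,.117,c);k=f(380,462,.126);print(P)
```

```text
[0.53027604 0.06105235 0.123     ] [0.50701627 0.06360766 0.126     ] [0.51419767 0.0631222  0.126     ] 0.02282716951546101
[np.float64(176.46456761727993), np.float64(176.617376202319)] [np.float64(175.43262495597136), np.float64(175.60811355702555)]
[0.5379788 0.1452467 0.117    ]
```

```bash
python3 -m pendant '[0.002,0.0002,-0.03,0,0,0,0.085, 0,0,-0.04,0,0,0,0.085, 0,0,-0.04,0,0,0,0.085, 0,0,-0.03,0,0,0,0.085, 0,0,-0.011,0,0,0,0.085, 0,0,0,0,0,0,0.085, 0,0,0,0,0,0,0.07]'; python3 look.py w11
```

```text
time_s: 11.88
eef_pos: [0.5313, 0.0626, 0.0679]
eef_rot: [0.607, -0.606, 0.363, -0.364]
wrist_force: [-0.2, 0.5, 0.6]
opening: 0.826
t 11.88 p [0.5313 0.0626 0.0679] yaw 28.12 q [-0.1   0.3   1.83  0.    1.01 -0.6 ] F [-0.2  0.5  0.6] T [ 0.04 -0.03  0.  ] op 0.826
```

View pics/w11.png

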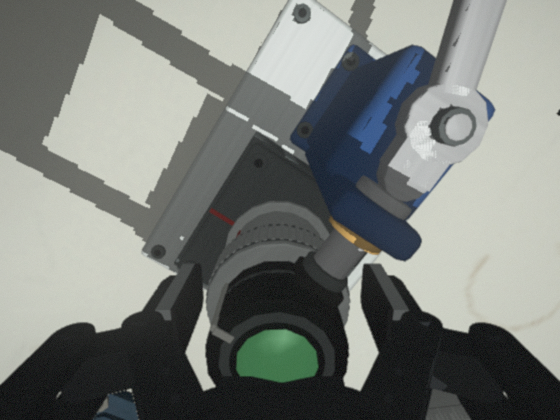

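```bash
python3 -m pendant '[-0.0012,0,-0.002,0,0,0,0.05, 0,0,0,0,0,0,0.04, 0,0,0,0,0,0,0.04, 0,0,0,0,0,0,0.04]'; python3 look.py w12
```

```text
time_s: 12.42
eef_pos: [0.5299, 0.062, 0.0663]
eef_rot: [0.607, -0.606, 0.363, -0.364]
wrist_force: [-2.7, 0.3, 9.4]
opening: 0.629
t 12.43 p [0.5299 0.062  0.0663] yaw 28.08 q [-0.11  0.3   1.83 -0.    1.01 -0.6 ] F [-2.7  0.3  9.4] T [-0.09  0.55  0.03] op 0.629
```

View pics/w12.png

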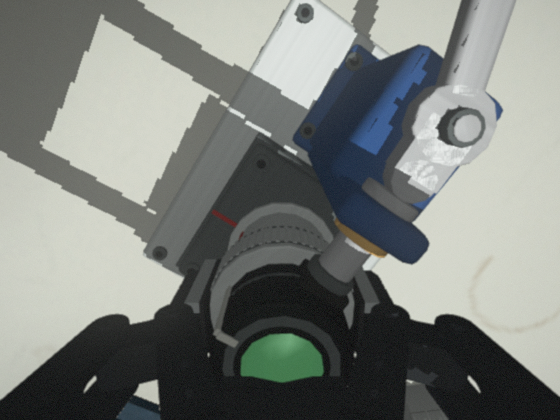

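```bash
python3 -m pendant '[0,0,-0.0002,0,0,-6.5,0.04, 0,0,-0.0002,0,0,-6.5,0.04, 0,0,-0.0002,0,0,-6.5,0.04, 0,0,-0.0002,0,0,-6.5,0.04, 0,0,-0.0003,0,0,-6.5,0.04, 0,0,-0.0002,0,0,-6.5,0.04, 0,0,0,0,0,0,0.04]'; python3 look.py w13
```

```text
time_s: 13.35
eef_pos: [0.5293, 0.0619, 0.065]
eef_rot: [-0.45, 0.45, -0.545, 0.546]
wrist_force: [-5.5, -0.4, 12.0]
opening: 0.625
t 13.35 p [0.5293 0.0619 0.065 ] yaw -10.99 q [-0.11  0.3   1.83 -0.    1.    0.09] F [-5.5 -0.4 12. ] T [-0.13  0.91 -0.08] op 0.625
```

View pics/w13.png

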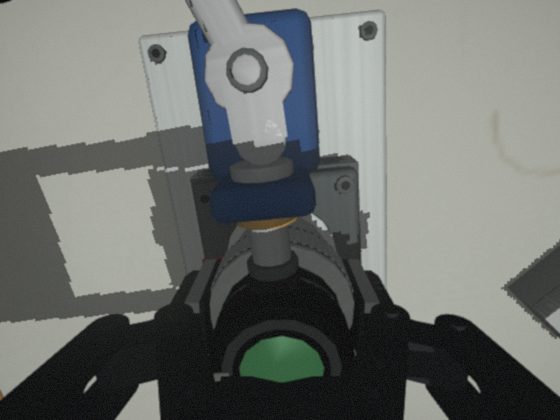

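```bash
python3 -m pendant '[0,0,-0.0002,0,0,-5,0.04, 0,0,-0.0001,0,0,-4,0.04, 0,0,0,0,0,0,0.04]'; python3 -c "
from h import *
print(ctrl.get_obs()['torque'])"; python3 -m pendant '[0,0,-0.0002,0,0,-4,0.04, 0,0,-0.0001,0,0,-4,0.04, 0,0,0,0,0,0,0.04]'; python3 look.py w14
```

```text
time_s: 13.78
eef_pos: [0.5291, 0.062, 0.0648]
eef_rot: [-0.406, 0.406, -0.579, 0.579]
wrist_force: [-6.8, -0.8, 12.6]
opening: 0.628
[-0.10620389  1.01134778 -0.16759422]
time_s: 14.15
eef_pos: [0.529, 0.062, 0.0646]
eef_rot: [-0.365, 0.366, -0.605, 0.606]
wrist_force: [-7.4, -0.1, 15.3]
opening: 0.632
t 14.15 p [0.529  0.062  0.0646] yaw -27.76 q [-0.11  0.3   1.83 -0.    1.    0.38] F [-7.4 -0.1 15.3] T [-0.06  1.18  1.23] op 0.632
```

View pics/w14.png

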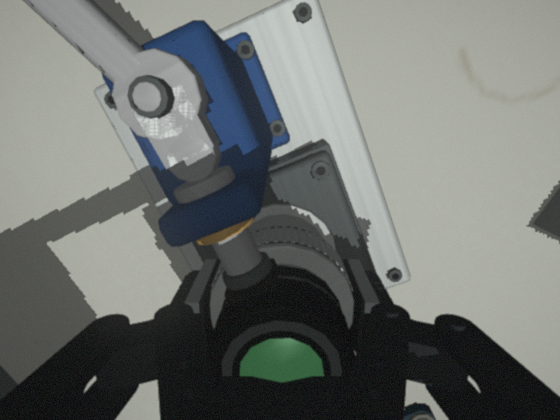

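```bash
python3 -m pendant '[0,0,0,0,0,-2,0.04, 0,0,0,0,0,0,0.04]'; python3 look.py w15
```

```text
time_s: 14.45
eef_pos: [0.5286, 0.0615, 0.0646]
eef_rot: [-0.355, 0.356, -0.611, 0.612]
wrist_force: [-8.2, -3.2, 16.0]
opening: 0.633
t 14.45 p [0.5286 0.0615 0.0646] yaw -29.64 q [-0.11  0.3   1.83 -0.    1.01  0.41] F [-8.2 -3.2 16. ] T [-0.45  1.41  1.8 ] op 0.633
```

```bash
python3 -m pendant '[0,0,0,0,0,1.5,0.04, 0,0,0,0,0,0,0.07, 0,0,0,0,0,0,0.085, 0,0,0.03,0,0,0,0.085, 0,0,0.05,0,0,0,0.085, 0,0,0.06,0,0,8,0.085, 0,0,0.01,0,0,10,0.085, 0,0,0,0,0,10,0.085, 0,0,0,0,0,0,0.085]'; python3 look.py w16;  python3 -c "
from h import *
crop('pics/w16.png','pics/w16c.png',(200,110,360,240),4.5)"
```

```text
time_s: 15.62
eef_pos: [0.529, 0.0623, 0.2127]
eef_rot: [-0.498, 0.498, -0.502, 0.502]
wrist_force: [0.0, 0.2, -0.1]
opening: 0.993
t 15.62 p [0.529  0.0623 0.2127] yaw -0.52 q [-0.11  0.1   1.73  0.    1.3  -0.1 ] F [ 0.   0.2 -0.1] T [ 0.03 -0.   -0.01] op 0.993
```

View pics/w16.png

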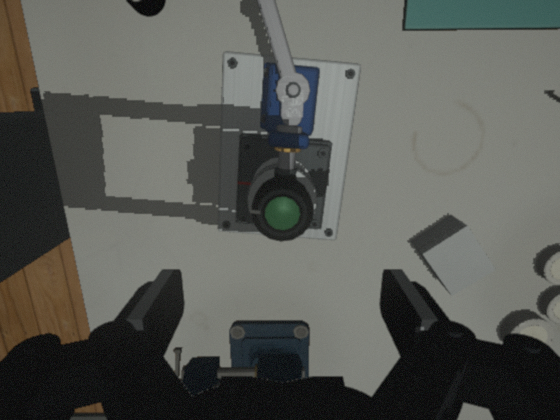

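View pics/w16c.png

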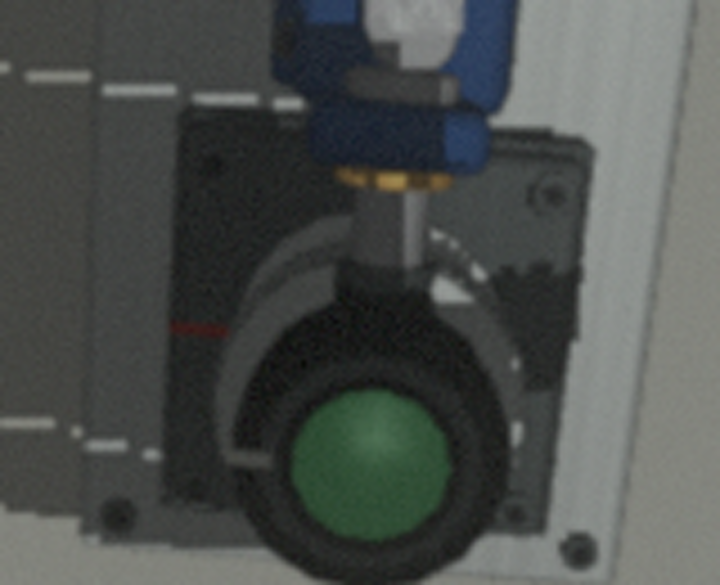

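```bash
python3 - <<'E'
from look import *
c=C("w16"); f=lambda x,y,z: atz("wrist",200+x/4.5,110+y/4.5,z,c)
l1=f(230,458,.126); l2=f(270,461,.126); A=np.array([.5298,.0622,0])
print(l1,[np.degrees(np.arctan2(*(l-A)[1::-1])) for l in(l1,l2)], [180+np.degrees(np.arctan2(*(A-i)[1::-1])) for i in (f(168,328,.046),f(228,332,.046))])
E
python3 -m pendant '[-0.005,0.053,0,0,0,6,0.07, -0.005,0.053,0,0,0,6,0.06, -0.0055,0.052,0,0,0,6,0.06, 0,0,-0.03,0,0,0,0.06, 0,0,0,0,0,0,0.06,  0,0,0,0,0,0,0.06]';python3 look.py w17
```

```text
[0.50733935 0.06321905 0.126     ] [np.float64(177.40224091134212), np.float64(178.38752109764658)] [np.float64(175.629454138534), np.float64(175.69246710996933)]
time_s: 16.42
eef_pos: [0.5137, 0.2199, 0.1829]
eef_rot: [-0.57, 0.57, -0.418, 0.418]
wrist_force: [0.7, -0.6, -0.1]
opening: 0.699
t 16.43 p [0.5137 0.2199 0.1829] yaw 17.46 q [ 0.19  0.19  1.69 -0.    1.25 -0.11] F [ 0.7 -0.6 -0.1] T [ 0.04 -0.02 -0.  ] op 0.699
```

View pics/w17.png

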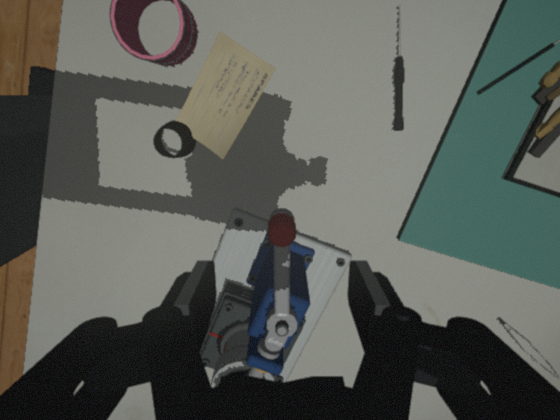

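```bash
python3 -m pendant '[-0.0005,0.001,-0.03,0,0,0,0.06, 0,0,-0.025,0,0,0,0.05, 0,0,-0.01,0,0,0,0.04, 0,0,0,0,0,0,0.03, 0,0,0,0,0,0,0.008, 0,0,0,0,0,0,0.008, 0,0,0,0,0,0,0.008]'; python3 look.py w18
python3 - <<'E'
import numpy as np
from bench import ctrl
o=ctrl.get_obs(); v=np.array(o["eef_pos"])[:2]-[.537,.145];p=v
print(v,np.arctan2(v[1],v[0])+.092-.32)
for k in range(1,12):
    a=-np.radians(8.2*k); q=np.array([v[0]*np.cos(a)-v[1]*np.sin(a),v[0]*np.sin(a)+v[1]*np.cos(a)]); print(np.round(q-p,4)); p=q
E
```

```text
time_s: 17.35
eef_pos: [0.5139, 0.2213, 0.119]
eef_rot: [0.571, -0.57, 0.417, -0.418]
wrist_force: [-1.1, -1.8, 6.3]
opening: 0.18
t 17.35 p [0.5139 0.2213 0.119 ] yaw 17.59 q [ 0.19  0.27  1.74 -0.    1.13 -0.11] F [-1.1 -1.8  6.3] T [-0.31  0.13 -0.03] op 0.18
[-0.02304467  0.07629459] 1.6361314339909916
[0.0111 0.0025]
[0.0114 0.0009]
[ 0.0114 -0.0007]
[ 0.0112 -0.0023]
[ 0.0107 -0.0039]
[ 0.01   -0.0054]
[ 0.0092 -0.0068]
[ 0.0081 -0.008 ]
[ 0.0069 -0.0091]
[ 0.0055 -0.01  ]
[ 0.004  -0.0107]
```

```bash
python3 -m pendant '[0.0111,0.0025,0,0,0,-8.2,0.008, 0.0114,0.0009,0,0,0,-8.2,0.008, 0.0114,-0.0007,0,0,0,-8.2,0.008, 0.0112,-0.0023,0,0,0,-8.2,0.008, 0.0107,-0.0039,0,0,0,-8.2,0.008, 0.01,-0.0054,0,0,0,-8.2,0.008, 0.0092,-0.0068,0,0,0,-8.2,0.008, 0.0081,-0.008,0,0,0,-8.2,0.008, 0.0069,-0.0091,0,0,0,-8.2,0.008, 0.0055,-0.01,0,0,0,-8.2,0.008, 0.004,-0.0107,0,0,0,-8.2,0.008, 0,0,0,0,0,0,0.008]'; python3 -m pendant '[0,0,0,0,0,0,0.03, 0,0,0,0,0,0,0.06, 0,0,0.04,0,0,0,0.06, 0,0,0.06,0,0,0,0.085, 0,0,0.03,0,0,0,0.085, 0,0,0,0,0,0,0.085]'; python3 look.py w19
```

```text
time_s: 18.9
eef_pos: [0.613, 0.1675, 0.119]
eef_rot: [0.106, -0.106, 0.699, -0.699]
wrist_force: [-3.0, 0.7, 7.7]
opening: 0.179
time_s: 19.65
eef_pos: [0.6142, 0.1681, 0.2511]
eef_rot: [-0.109, 0.105, -0.699, 0.699]
wrist_force: [0.8, -0.5, -0.1]
opening: 0.993
t 19.65 p [0.6142 0.1681 0.2511] yaw -72.59 q [0.08 0.3  1.43 0.   1.41 1.35] F [ 0.8 -0.5 -0.1] T [ 0.03 -0.04 -0.01] op 0.993
```

View pics/w19.png

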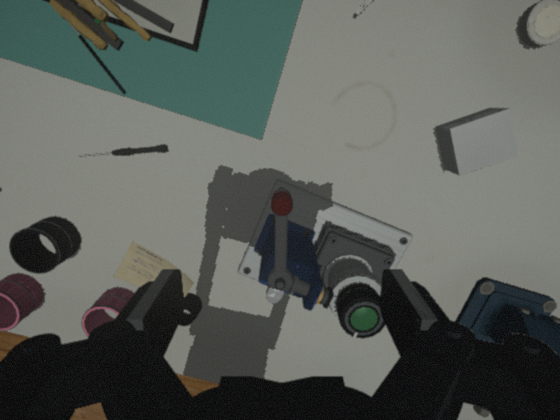

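```bash
python3 -m pendant '[-0.0177,0.0258,0,0,0,9.4,0.085, -0.0177,0.0258,0,0,0,9.4,0.085, -0.0177,0.0258,0,0,0,9.4,0.085, -0.0177,0.0258,0,0,0,9.4,0.085, -0.0177,0.0258,-0.01,0,0,9.4,0.085, -0.0177,0.0258,-0.02,0,0,9.4,0.085, -0.0177,0.0258,-0.02,0,0,9.4,0.085, -0.0177,0.0258,-0.02,0,0,9.4,0.085, -0.0177,0.0258,-0.02,0,0,9.4,0.085, 0,0,0,0,0,0,0.085, 0,0,0,0,0,0,0.085]'; python3 look.py w20
```

```text
time_s: 21.08
eef_pos: [0.4529, 0.3994, 0.1566]
eef_rot: [-0.549, 0.55, -0.446, 0.445]
wrist_force: [0.6, 1.1, 0.6]
opening: 0.997
t 21.07 p [0.4529 0.3994 0.1566] yaw 11.91 q [ 0.53  0.32  1.6  -0.    1.23  0.32] F [0.6 1.1 0.6] T [-0.01  0.04 -0.01] op 0.997
```

View pics/w20.png

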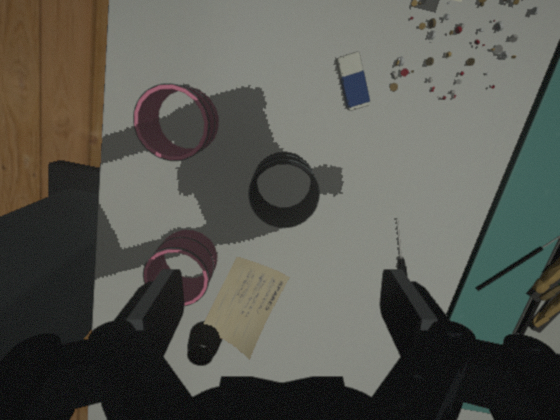

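```bash
python3 -c "
from h import *
crop('pics/w20.png','pics/w20c.png',(235,140,335,240),6)"
```

```text
(no output)
```

View pics/w20c.png

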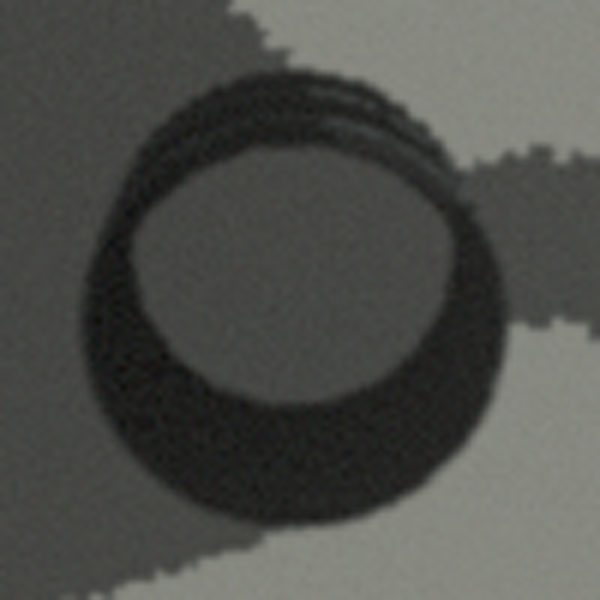

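Run:
```python
from look import *
from scipy.optimize import least_squares
c=C("w20")
th=np.linspace(0,2*np.pi,181)
def circ(x,y,r,z): return np.array([proj("wrist",(x+r*np.cos(t),y+r*np.sin(t),z),c) for t in th])
def res(p):
    P=circ(*p,.027,.045); Q=circ(*p,.027,0.0);I=circ(*p,.024,0.0)
    return [P[:,0].min()-(235+82/6),P[:,0].max()-(235+506/6),P[:,1].max()-(140+525/6), Q[:,1].min()-(140+70/6)]
s=least_squares(res,[.455,.40]); print(s.x,s.fun)
im=cv2.imread("pics/w20.png")
for z,col in((.045,(0,0,255)),(0,(0,255,0))):
  for r in(.027,.024): cv2.polylines(im,[np.int32(circ(*s.x,r,z)*16)],True,col,1,shift=4)
cv2.imwrite("pics/w20o.png",cv2.resize(im[140:240,235:335],None,fx=6,fy=6))
```

```text
[0.45307348 0.40564743] [ 0.39530343 -0.39504962  0.13932255 -0.17024471]
```

View pics/w20o.png

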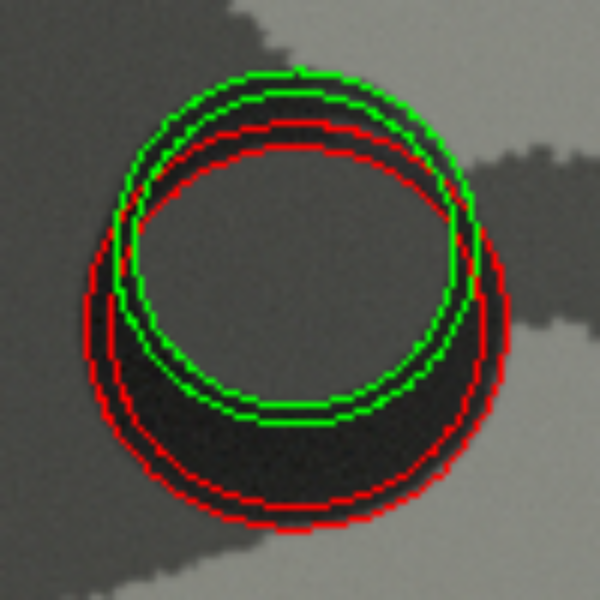

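```bash
python3 -m pendant '[0,0.006,-0.03,0,0,0,0.085, 0,0,-0.04,0,0,0,0.085, 0,0,-0.04,0,0,0,0.085, 0,0,-0.02,0,0,0,0.085, 0,0,-0.013,0,0,0,0.075, 0,0,0,0,0,0,0.068]'; python3 look.py w21
```

```text
time_s: 21.88
eef_pos: [0.4535, 0.4058, 0.0146]
eef_rot: [-0.549, 0.549, -0.445, 0.445]
wrist_force: [0.4, -0.0, -0.5]
opening: 0.795
t 21.88 p [0.4535 0.4058 0.0146] yaw 11.95 q [ 0.54  0.52  1.64 -0.    0.98  0.33] F [ 0.4 -0.  -0.5] T [-0.    0.05  0.02] op 0.795
```

View pics/w21.png

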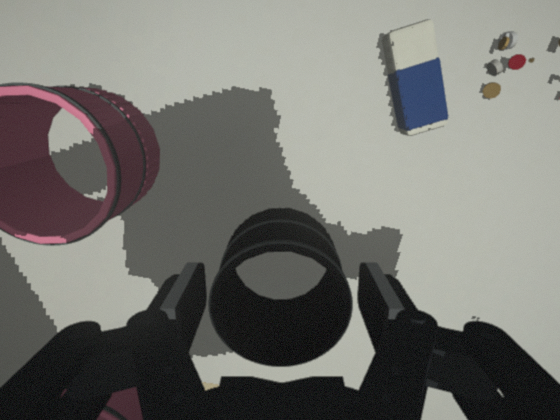

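Centred: hood 210–352 px, fingers about 200 and 362. Close and lift.

```bash
python3 -m pendant '[0,0,-0.002,0,0,0,0.055, 0,0,0,0,0,0,0.04, 0,0,0,0,0,0,0.04, 0,0,0,0,0,0,0.04]'; python3 look.py w22; python3 -m pendant '[0,0,0.02,0,0,0,0.04, 0,0,0.05,0,0,0,0.04, 0,0,0.05,0,0,0,0.04, 0,0,0.05,0,0,0,0.04, 0,0,0,0,0,0,0.04, 0,0,0,0,0,0,0.04]'; python3 look.py w23
```

```text
time_s: 22.42
eef_pos: [0.4544, 0.4068, 0.0147]
eef_rot: [0.551, -0.548, 0.445, -0.445]
wrist_force: [-0.6, -0.1, 5.4]
opening: 0.621
t 22.43 p [0.4544 0.4068 0.0147] yaw 12.0 q [ 0.54  0.52  1.64 -0.    0.97  0.33] F [-0.6 -0.1  5.4] T [-0.16  0.19 -0.05] op 0.621
time_s: 23.22
eef_pos: [0.453, 0.4059, 0.1833]
eef_rot: [0.55, -0.549, 0.445, -0.445]
wrist_force: [-0.1, 0.4, -1.1]
opening: 0.617
t 23.23 p [0.453  0.4059 0.1833] yaw 12.0 q [0.54 0.3  1.57 0.   1.28 0.33] F [-0.1  0.4 -1.1] T [-0.01  0.01  0.03] op 0.617
```

View pics/w23.png

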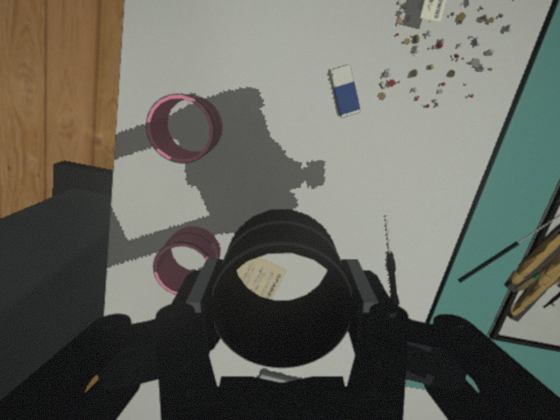

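Run:
```python
from look import *
crop('pics/w23.png','pics/w23c.png',(200,200,370,375),3.4)
```

```text
(no output)
```

View pics/w23c.png

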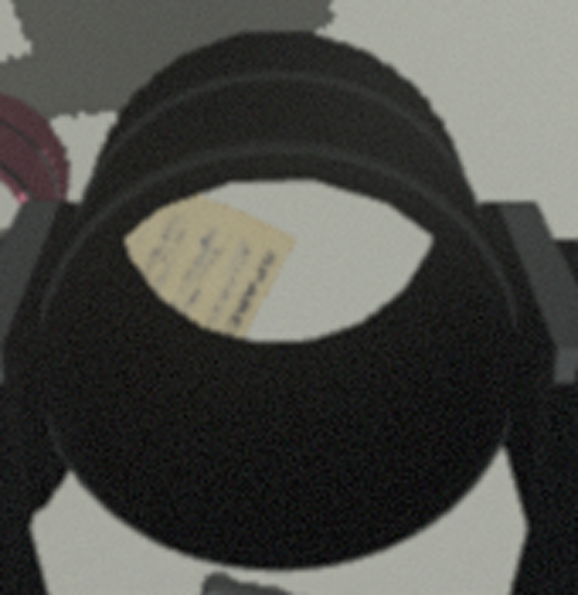

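```bash
cat > fit.py <<'E'
from look import *
from scipy.optimize import least_squares
th=np.linspace(0,2*np.pi,181)
def circ(c,x,y,r,z): return np.array([proj("wrist",(x+r*np.cos(t),y+r*np.sin(t),z),c) for t in th])
E
python3 - <<'E'
from fit import *
c=C("w23"); o=np.load("pics/w23.npy",allow_pickle=True).item()
X=lambda x:200+x/3.4
def res(p):
    x,y,z=p; P=circ(c,x,y,.027,z+.045); Q=circ(c,x,y,.027,z); I=circ(c,x,y,.024,z); J=circ(c,x,y,.024,z+.045)
    return [P[:,0].min()-X(42),P[:,0].max()-X(520),P[:,1].max()-X(568),Q[:,1].min()-X(30),I[:,1].max()-X(342),J[:,1].min()-X(180)]
s=least_squares(res,[.453,.405,.17]); print(s.x,s.fun); M=rot(o["eef_rot"]); print("in tool",M.T@(np.r_[s.x[:2],s.x[2]]-o["eef_pos"]))
E
```

```text
[0.45331496 0.40483342 0.16783172] [ 0.14386478 -0.14389272  0.32601353 -0.43861985 -0.90961346  0.66033211]
in tool [0.00115741 0.01551478 0.00010812]
```

```bash
python3 -m pendant '[0.0095,-0.0428,0.002,0,0,0,0.04, 0.0095,-0.0428,0,0,0,0,0.04, 0.0095,-0.0428,0,0,0,0,0.04, 0.0095,-0.0428,0,0,0,0,0.04, 0.0095,-0.0428,0,0,0,0,0.04, 0.0095,-0.0428,0,0,0,0,0.04, 0.0096,-0.0428,0,0,0,0,0.04, 0.0097,-0.043,0,0,0,0,0.04, 0,0,0,0,0,0,0.04, 0,0,0,0,0,0,0.04]'; python3 look.py w24
```

```text
time_s: 24.52
eef_pos: [0.5285, 0.0637, 0.1834]
eef_rot: [-0.549, 0.55, -0.446, 0.444]
wrist_force: [-0.4, -0.1, 0.3]
opening: 0.611
t 24.52 p [0.5285 0.0637 0.1834] yaw 11.95 q [-0.1   0.14  1.76  0.    1.25 -0.31] F [-0.4 -0.1  0.3] T [ 0.05 -0.01 -0.  ] op 0.611
```

View pics/w24.png

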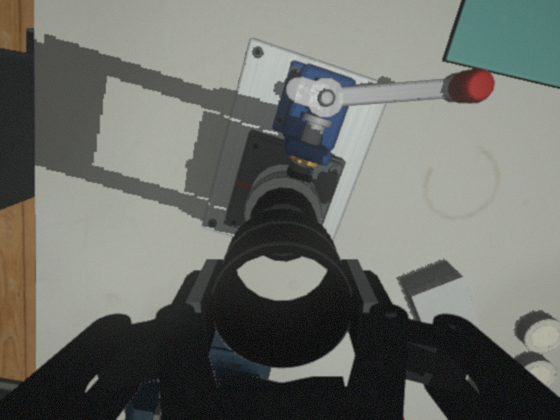

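```bash
python3 -m pendant '[0.001,-0.0004,-0.015,0,0,0,0.04, 0,0,-0.019,0,0,0,0.04, 0,0,0,0,0,0,0.04, 0,0,0,0,0,0,0.04]'; python3 look.py w25; python3 -c "
from h import *
crop('pics/w25.png','pics/w25c.png',(195,170,375,375),2.9)"; python3 look.py s25 side; python3 -c "
from h import *
crop('pics/s25.png','pics/s25c.png',(210,180,330,300),5)"
```

```text
time_s: 25.08
eef_pos: [0.5304, 0.0635, 0.1506]
eef_rot: [-0.55, 0.55, -0.445, 0.445]
wrist_force: [-0.2, 0.2, -0.1]
opening: 0.616
t 25.07 p [0.5304 0.0635 0.1506] yaw 12.04 q [-0.1   0.18  1.78  0.    1.18 -0.31] F [-0.2  0.2 -0.1] T [ 0.03 -0.07 -0.03] op 0.616
t 25.12 p [0.5308 0.0633 0.151 ] yaw 12.03 q [-0.1   0.18  1.78  0.    1.18 -0.31] F [-1.1  0.   0.7] T [0.   0.02 0.06] op 0.616
```

View pics/w25c.png

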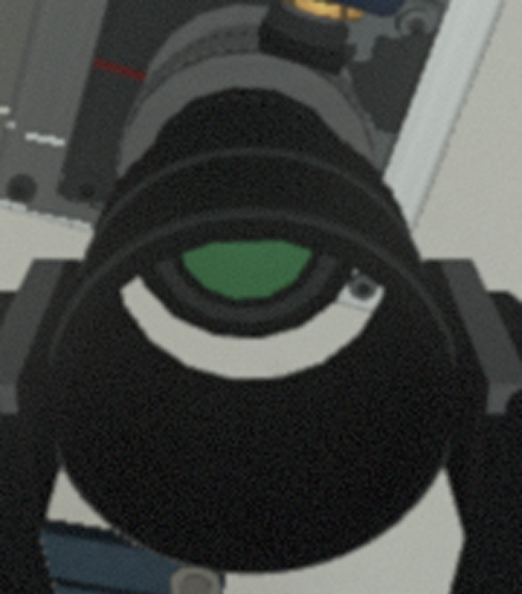

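View pics/s25c.png

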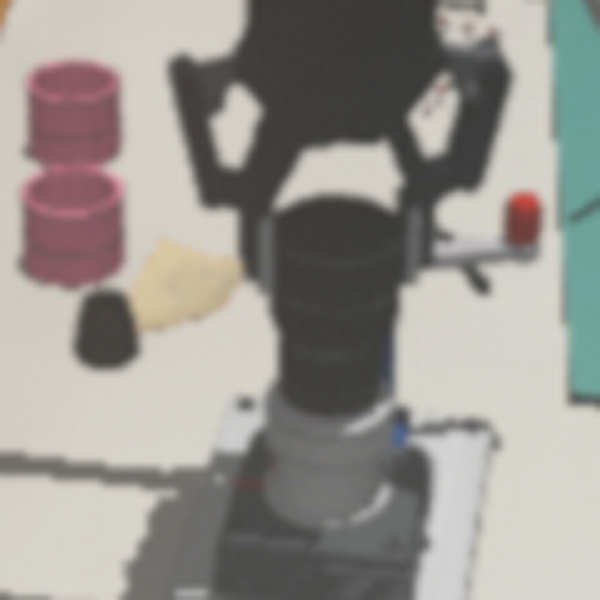

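Run:
```python
from fit import *
c=C("w25"); o=np.load("pics/w25.npy",allow_pickle=True).item(); M=rot(o["eef_rot"])
X=lambda x:195+x/2.9; Y=lambda y:170+y/2.9
zb=o["eef_pos"][2]-.0155
def rb(p):
    B=circ(c,*p,.022,.126); return [B[:,1].max()-Y(337),]
def rh(p):
    x,y=p; P=circ(c,x,y,.027,zb+.045); I=circ(c,x,y,.024,zb); J=circ(c,x,y,.024,zb+.045); Q=circ(c,x,y,.027,zb)
    return [P[:,0].min()-X(48),P[:,0].max()-X(456),P[:,1].max()-Y(571),Q[:,1].min()-Y(88),I[:,1].max()-Y(379)]
h=least_squares(rh,[.53,.062]); print("hood",h.x,h.fun,"tool",M.T@(np.r_[h.x,zb]-o["eef_pos"]))
for A in ([.5298,.0622],[.5298,.0612],[.5298,.0632]): print(A,rb(A))
# lateral: lens mid px
for A in ([.5298,.0622],): print("lens px",proj("wrist",(*A,.123),c), "obs",X(248))
```

```text
hood [0.53021477 0.06373164] [-0.04443125  0.04454728 -2.352215    5.22467039 -3.37088923] tool [-0.00028501  0.01550006 -0.00013772]
[0.5298, 0.0622] [np.float64(1.181961204105221)]
[0.5298, 0.0612] [np.float64(2.734080757074821)]
[0.5298, 0.0632] [np.float64(-0.37497445280814645)]
lens px [280.47349407 248.84306967] obs 280.51724137931035
```

Run:
```python
from fit import *
c=C("w25"); o=np.load("pics/w25.npy",allow_pickle=True).item(); M=rot(o["eef_rot"])
X=lambda x:195+x/2.9; Y=lambda y:170+y/2.9
for zz in (.0145,.0155,.0165):
  zb=o["eef_pos"][2]-zz
  def rh(p):
    x,y=p; P=circ(c,x,y,.027,zb+.045); I=circ(c,x,y,.024,zb)
    return [P[:,0].min()-X(48),P[:,0].max()-X(456),P[:,1].max()-Y(571),I[:,1].max()-Y(379)]
  h=least_squares(rh,[.53,.062]); print(zz,"hood",h.x,h.fun,"tool",M.T@(np.r_[h.x,zb]-o["eef_pos"]))
```

```text
0.0145 hood [0.53036913 0.06299961] [-0.43941986  0.43934258  0.97152116 -1.0916209 ] tool [ 0.00046301  0.01449998 -0.00013964]
0.0155 hood [0.53053105 0.06224097] [ 0.20143104 -0.20141265  0.6833382  -0.86750707] tool [ 0.00123885  0.01549989 -0.00013931]
0.0165 hood [0.53069303 0.06148205] [ 0.83082496 -0.83071427  0.40054241 -0.64585861] tool [ 0.00201496  0.01649981 -0.00013897]
```

```bash
python3 -m pendant '[-0.0006,0.0002,-0.005,0,0,0,0.04, 0,0,-0.006,0,0,0,0.04, 0,0,-0.006,0,0,0,0.04, 0,0,0,0,0,0,0.04, 0,0,0,0,0,0,0.04]'; python3 look.py w26
```

```text
time_s: 25.8
eef_pos: [0.5299, 0.0631, 0.1336]
eef_rot: [-0.549, 0.549, -0.445, 0.445]
wrist_force: [-0.1, -0.2, -1.0]
opening: 0.616
t 25.8 p [0.5299 0.0631 0.1336] yaw 11.99 q [-0.1   0.2   1.8  -0.    1.15 -0.31] F [-0.1 -0.2 -1. ] T [ 0.05  0.02 -0.03] op 0.616
```

View pics/w26.png

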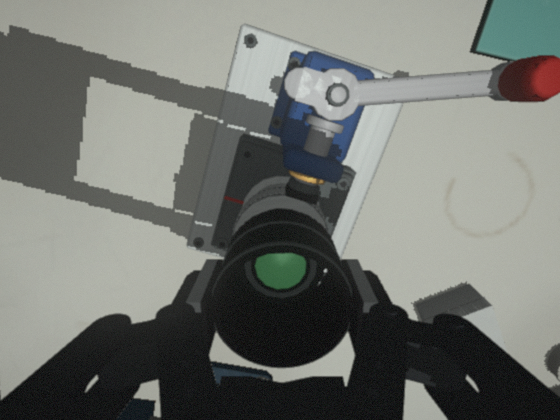

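```bash
python3 -m pendant '[0,0,-0.006,0,0,0,0.04, 0,0,-0.006,0,0,0,0.04, 0,0,-0.005,0,0,0,0.04, 0,0,0,0,0,0,0.04]'; python3 -m pendant '[0,0,-0.0015,0,0,0,0.04, 0,0,-0.0015,0,0,0,0.04, 0,0,0,0,0,0,0.04]'
```

```text
time_s: 26.35
eef_pos: [0.5293, 0.0632, 0.1159]
eef_rot: [-0.549, 0.55, -0.445, 0.445]
wrist_force: [-0.3, -0.2, -1.3]
opening: 0.619
time_s: 26.72
eef_pos: [0.5298, 0.0632, 0.1136]
eef_rot: [-0.549, 0.55, -0.445, 0.445]
wrist_force: [0.0, -0.2, -0.6]
opening: 0.614
```

```bash
python3 -m pendant '[0,0,-0.001,0,0,0,0.04, 0,0,-0.001,0,0,0,0.04, 0,0,0,0,0,0,0.04]'; python3 look.py w27
```

```text
time_s: 27.1
eef_pos: [0.5299, 0.0631, 0.1118]
eef_rot: [0.55, -0.549, 0.445, -0.445]
wrist_force: [-1.0, 0.5, 0.2]
opening: 0.618
t 27.1 p [0.5299 0.0631 0.1118] yaw 11.99 q [-0.1   0.23  1.81 -0.    1.1  -0.31] F [-1.   0.5  0.2] T [ 0.02  0.07 -0.04] op 0.618
```

View pics/w27.png

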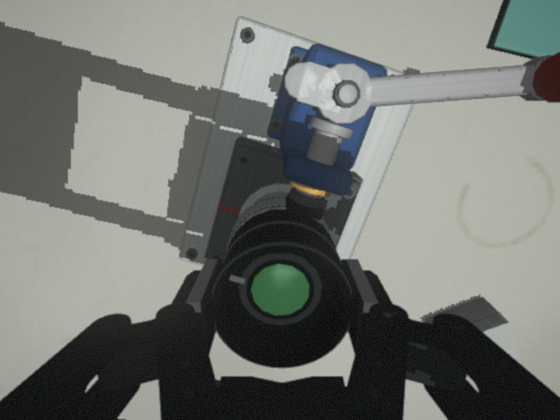

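```bash
python3 -m pendant '[0,0,-0.001,0,0,0,0.04, 0,0,-0.0005,0,0,0,0.04, 0,0,0,0,0,0,0.04]'; python3 look.py s28 side; python3 -c "
from h import *
crop('pics/s28.png','pics/s28c.png',(210,190,330,310),5)"
```

```text
time_s: 27.52
eef_pos: [0.5301, 0.0631, 0.1116]
eef_rot: [0.55, -0.55, 0.445, -0.445]
wrist_force: [-5.2, -0.3, 12.0]
opening: 0.616
t 27.52 p [0.5301 0.0631 0.1116] yaw 12.0 q [-0.1   0.23  1.81 -0.    1.1  -0.31] F [-5.2 -0.3 12. ] T [-0.03  0.94 -0.02] op 0.616
```

View pics/s28c.png

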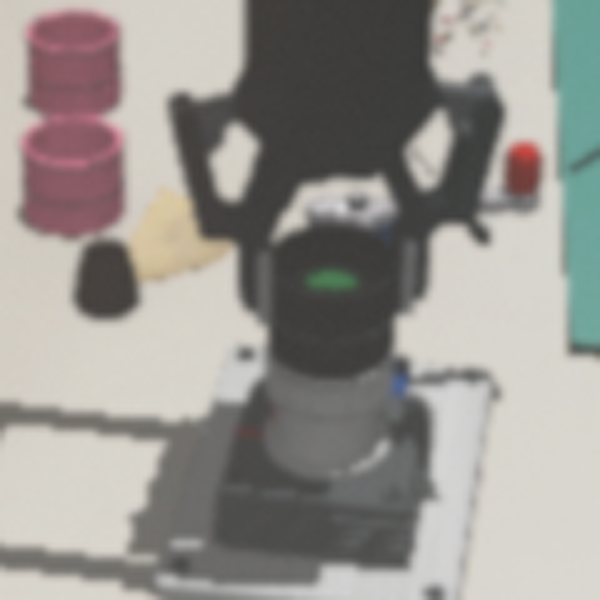

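Contact at the expected height (12 N). Release and withdraw.

```bash
python3 -m pendant '[0,0,0.001,0,0,0,0.04, 0,0,0,0,0,0,0.065, 0,0,0,0,0,0,0.085, 0,0,0,0,0,0,0.085, 0,0,0.03,0,0,0,0.085, 0,0,0.06,0,0,0,0.085, 0,0,0.04,0,0,0,0.085, 0,0,0,0,0,0,0.085, 0,0,0,0,0,0,0.085]'; python3 look.py w29;python3 look.py s29 side; python3 look.py c29 scene; python3 -c "
from h import *
crop('pics/w29.png','pics/w29c.png',(205,110,365,240),4.5)
crop('pics/s29.png','pics/s29c.png',(210,190,330,310),5)"
```

```text
time_s: 28.7
eef_pos: [0.5294, 0.0632, 0.2403]
eef_rot: [-0.549, 0.55, -0.445, 0.445]
wrist_force: [-0.7, -0.4, 0.8]
opening: 0.996
t 28.7 p [0.5294 0.0632 0.2403] yaw 11.99 q [-0.1   0.08  1.7   0.    1.36 -0.31] F [-0.7 -0.4  0.8] T [-0.    0.05  0.03] op 0.996
t 28.75 p [0.529  0.0632 0.2396] yaw 11.99 q [-0.1   0.08  1.7   0.    1.36 -0.31] F [-0.8 -0.1 -0.9] T [ 0.   -0.04 -0.05] op 0.999
t 28.8 p [0.5289 0.0632 0.2393] yaw 11.99 q [-0.1   0.08  1.7  -0.    1.36 -0.31] F [ 0.7 -0.1 -0.5] T [-0.01 -0.   -0.01] op 0.996
```

View pics/w29.png

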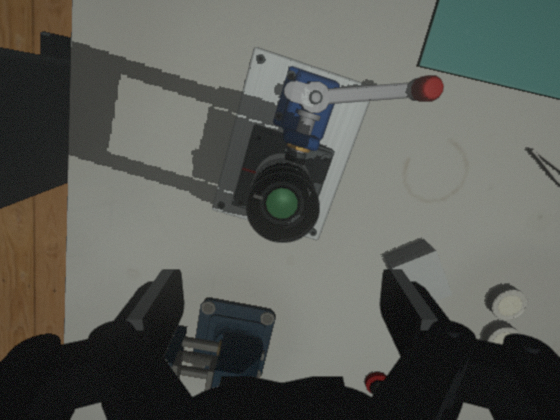

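View pics/w29c.png

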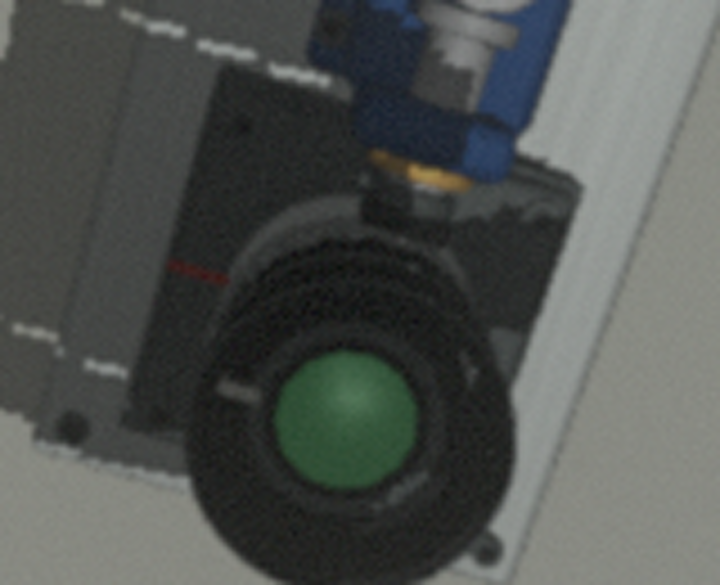

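View pics/s29c.png

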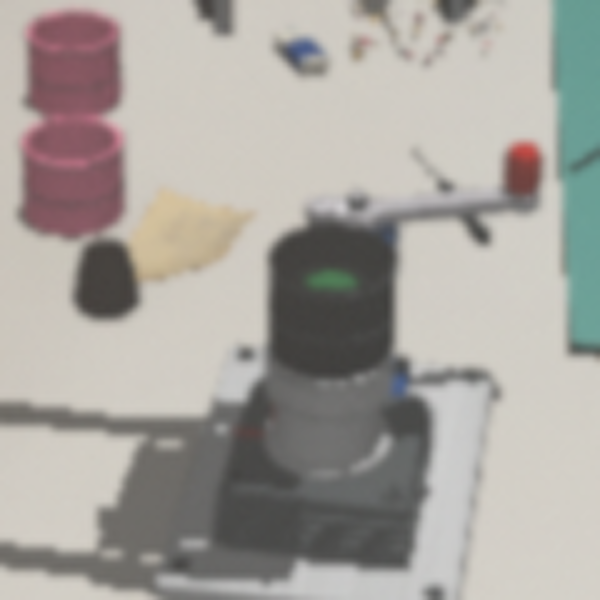

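Run:
```python
from fit import *
c=C("w29"); X=lambda x:205+x/4.5; Y=lambda y:110+y/4.5
f=lambda x,y,z: atz("wrist",X(x),Y(y),z,c)
l1=f(220,387,.126); l2=f(256,396,.126); A=np.array([.5298,.0622,0])
print(l1,[np.degrees(np.arctan2(*(l-A)[1::-1])) for l in(l1,l2)],np.hypot(*(l1-A)[:2]), [180+np.degrees(np.arctan2(*(A-i)[1::-1])) for i in (f(167,265,.046),f(227,282,.046))])
def rh(p):
    x,y,z=p; P=circ(c,x,y,.027,z+.045)
    return [P[:,0].min()-X(186),P[:,0].max()-X(515),P[:,1].max()-Y(590)]
h=least_squares(rh,[.53,.062,.097]); print(h.x)
# side check: predicted rim pixels vs s29 crop
cs=cam("side")
for z in (.097,.142):
  P=np.array([proj("side",(.5298+.027*np.cos(t),.0622+.027*np.sin(t),z),cs) for t in th]); P=(P-[210,190])*5; print(z,P.min(0),P.max(0))
```

```text
[0.5068841  0.06320644 0.126     ] [np.float64(177.48525086126148), np.float64(177.55755314286014)] 0.022937992924319087 [np.float64(175.77312310293874), np.float64(175.77603856119728)]
[0.52986731 0.06393686 0.09775011]
0.097 [263.88587688 308.97428672] [390.03855973 381.45734269]
0.142 [264.38030239 221.77633829] [393.34746816 291.80366298]
```

View pics/c29.png

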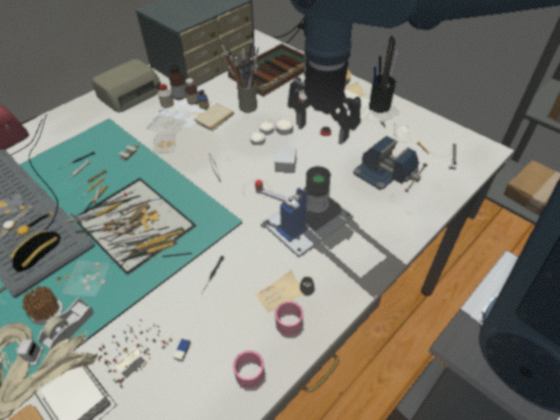

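```bash
python3 -c "
from bench import ctrl
print(ctrl.hand_in(), ctrl.get_obs()['time_s'])"
```

```text
the job is handed in; nothing more can be done
the job is handed in; nothing more can be done
```

I finished every step and handed the job in at about 29 s of the 72 s allowed; no verdict is reported.

**What I did:**
- Turned the barrel 32.5° clockwise to the index.
- Swung the lever over to about 1.64 rad.
- Turned the lock ring clockwise by about 1 rad, until the resisting torque rose sharply to 1.2 and then 1.8 N m. I took that as the hard stop.
- Swung the lever back open to about 0.06 rad.
- Lowered the black hood until it met the ring with 12 N, then let go and lifted clear.

**Last checks:**
- **Line:** it reads about 2° (0.03 rad) off the index, against 5.7° allowed.
- **Hood:** it is upright, with its lower rim at about 97 to 98 mm (97 mm expected). Its centre measured 0 to 2 mm from the barrel axis; my measurements of it vary by that much.
- **Lever:** it shows open in both the wrist and side pictures.
- **Bystanders:** the loupe, screwdriver, white box and pink look-alikes show where they were at the start.
- **Not seen directly:** I could not read the ring's angle in any picture. Its tightness rests on the torque rise and on the height at which the hood seated.

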